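Clear the crispbread breakage off the packing board

TASK

Clear the packing board for the next batch: lift the filled jars off its deck and stand them upright on the table, press on the hatch and drag it right back, then with the yellow scraper push every broken piece of crispbread off the white deck through the opening into the pan below, keeping the gripper itself off the food. Then stand the yellow scraper in its own yellow tray and slide the hatch fully shut. Leave the green scraper, the empty jar and the tally counter where they are.

Things in the scene. Friction and masses are not known exactly. Their poses are not given: they have to be found in the camera images.
- packing_board: Packing board: fixed steel tray-table 220 x 320 x 100 mm, origin on its underside, 18 mm from its middle towards the hatch end. Own y = long axis, pointing to the hatch end; own x = across. Side rims along both long sides and at the -y end stand 15 mm above the white deck; none between deck and waste opening. The last 62 mm at the +y end is where the hatch slides back to.
- deck_middle (a point): Middle of the white deck's top face, 85 mm above the table; axes as the board's. The deck reaches 100 mm to either side along x and 92 mm either way along y; its +y edge is the edge of the waste opening.
- opening_middle (a point): Middle of the waste opening at deck level; axes as the board's. The opening reaches 31 mm either way along y and 100 mm along x. Below it is a steel crumb pan of the same outline, its floor 77 mm lower.
- hatch (a joint): Sliding hatch over the waste opening: 0 = shut, 0.060 m = fully open; it grows as the hatch slides along the board's own +y, away from the deck. No handle: its top is flush with the deck. Press down on it and drag: about 2 N slides it, 5 to 20 N of press is plenty; it stays where it is left.
- hatch_pad (a point): Centre of the top of the hatch, on its ribbed blue rubber grip pad (100 mm along x, 44 mm along y); the hatch itself is 196 x 62 mm. Its top face is 86 mm above the table. Moves with the hatch; axes as the board's.
- yellow_scraper_grip (a point): Yellow board scraper, plastic, 0.2 kg, standing on its foot. Point: centre of its handle, 59 mm above the underside. Foot 92 mm along own x, 30 mm along y, 16 mm high, a scraping edge on each long side. Handle: bar 86 mm along x, 26 mm thick along y (grasp across this from above), 44 to 74 mm above the underside; a 14 mm web joins it to the foot. Symmetric: works and stores either way round.
- yellow_tray_floor (a point): Centre of the inner floor of the yellow tray (yellow floor and label), home of the yellow scraper, 8 mm above the table. Inner space 104 mm along own x, 42 mm along own y; walls stand 10 mm above this floor, and a label plate at the +x end 52 mm above it. The scraper stands in it, long side along x.
- blue_tray_floor (a point): The same point of the blue tray: same shape, empty, for another scraper; not to be used.
- green_scraper_grip (a point): Centre of the handle of the green scraper (same shape as the yellow one), which stands in the green tray of the same stand; to be left there.
- empty_jar: Empty open glass jar, 66 mm across, 87 mm high; origin at the centre of its underside. A bystander.
- tally_counter: Hand tally counter lying on the table, 46 mm round, 22 mm high; origin on its underside. A bystander.
- filled_jar_1_mid (a point): Filled, capped glass jar, 66 mm across, 91 mm high, gold cap 62 mm across, 0.24 kg, standing on the deck behind the crispbread; the point is on its axis 45 mm above its underside, own z up. Grasp it from above round the cap. 1 or 2 of the two are present. The table is free for them between tape dispenser and scraper stand: centres at x = 0.556 m, y = -0.09 to 0.03 m.
- filled_jar_2_mid (a point): Filled, capped glass jar, 66 mm across, 91 mm high, gold cap 62 mm across, 0.24 kg, standing on the deck behind the crispbread; the point is on its axis 45 mm above its underside, own z up. Grasp it from above round the cap. 1 or 2 of the two are present. The table is free for them between tape dispenser and scraper stand: centres at x = 0.556 m, y = -0.09 to 0.03 m.
- crispbread_1: Broken piece of crispbread, stiff, brown, about 50 x 41 x 10 mm, 35 g, lying on the deck; origin at the centre of its underside, own z up. Only 3 to 5 of the 6 are present.
- crispbread_2: Broken piece of crispbread, stiff, brown, about 50 x 41 x 10 mm, 35 g, lying on the deck; origin at the centre of its underside, own z up. Only 3 to 5 of the 6 are present.
- crispbread_3: Broken piece of crispbread, stiff, brown, about 50 x 41 x 10 mm, 35 g, lying on the deck; origin at the centre of its underside, own z up. Only 3 to 5 of the 6 are present.
- crispbread_4: Broken piece of crispbread, stiff, brown, about 50 x 41 x 10 mm, 35 g, lying on the deck; origin at the centre of its underside, own z up. Only 3 to 5 of the 6 are present.
- crispbread_5: Broken piece of crispbread, stiff, brown, about 50 x 41 x 10 mm, 35 g, lying on the deck; origin at the centre of its underside, own z up. Only 3 to 5 of the 6 are present.
- crispbread_6: Broken piece of crispbread, stiff, brown, about 50 x 41 x 10 mm, 35 g, lying on the deck; origin at the centre of its underside, own z up. Only 3 to 5 of the 6 are present.

How it is judged (in metres and radians):
On the way, in this order (a step that is already met when the one before it is completed fails the run):
1. the jars stand upright on the table, off the board, and the hatch is dragged back, open by at least 52 mm (height (world z) of filled_jar_1_mid between 0.038 and 0.052 m and angle between each of filled_jar_1_mid, filled_jar_2_mid's own z axis and vertical below 0.08 rad and height (world z) of filled_jar_2_mid between 0.038 and 0.052 m and value of joint hatch above 0.052 m), for 0.2 s.
2. every piece of crispbread present lies in the pan below the opening (z of each of crispbread_1, crispbread_2, crispbread_3, crispbread_4, crispbread_5, crispbread_6 in the frame of packing_board below 0.068 m and y of crispbread_1 in the frame of packing_board between 0.008 and 0.08 m and x of crispbread_1 in the frame of packing_board between -0.105 and 0.105 m and y of crispbread_2 in the frame of packing_board between 0.008 and 0.08 m and x of crispbread_2 in the frame of packing_board between -0.105 and 0.105 m and y of crispbread_3 in the frame of packing_board between 0.008 and 0.08 m and x of crispbread_3 in the frame of packing_board between -0.105 and 0.105 m and y of crispbread_4 in the frame of packing_board between 0.008 and 0.08 m and x of crispbread_4 in the frame of packing_board between -0.105 and 0.105 m and y of crispbread_5 in the frame of packing_board between 0.008 and 0.08 m and x of crispbread_5 in the frame of packing_board between -0.105 and 0.105 m and y of crispbread_6 in the frame of packing_board between 0.008 and 0.08 m and x of crispbread_6 in the frame of packing_board between -0.105 and 0.105 m), for 0.2 s.
At the end, for the whole second after the job is handed in: Every jar present stands upright on the table; every piece present lies in the pan (below the deck, within the opening's outline); the hatch is shut to within 4 mm; the yellow scraper stands upright on the floor of the yellow tray, released, centred within 14 mm and along it within 0.2 rad (all of step 2 and height (world z) of filled_jar_1_mid between 0.038 and 0.052 m and angle between each of filled_jar_1_mid, filled_jar_2_mid, yellow_scraper_grip's own z axis and vertical below 0.08 rad and height (world z) of filled_jar_2_mid between 0.038 and 0.052 m and horizontal distance between yellow_scraper_grip and yellow_tray_floor below 0.014 m and z of yellow_scraper_grip in the frame of yellow_tray_floor between 0.054 and 0.063 m and angle between the x axis of yellow_scraper_grip and the x axis of yellow_tray_floor, either way round below 0.2 rad and value of joint hatch below 0.004 m); the robot touches nothing.
It fails at once if the gripper or arm touches a piece of crispbread (contact force between any of the fingers, the arm and crispbread_1 above 0.5 N or contact force between any of the fingers, the arm and crispbread_2 above 0.5 N or contact force between any of the fingers, the arm and crispbread_3 above 0.5 N or contact force between any of the fingers, the arm and crispbread_4 above 0.5 N or contact force between any of the fingers, the arm and crispbread_5 above 0.5 N or contact force between any of the fingers, the arm and crispbread_6 above 0.5 N).
It fails at once if the green scraper, the empty jar or the tally counter is moved by more than 30 mm (distance of any of green_scraper_grip, empty_jar, tally_counter from where it was at the start of the episode above 0.03 m).
Of crispbread_1, crispbread_2, crispbread_3, crispbread_4, crispbread_5, crispbread_6 only 3 to 5 are there at a start; the rules pass over those that are not, and their reading is None.
Of filled_jar_1, filled_jar_2 only 1 to 2 are there at a start; the rules pass over those that are not, and their reading is None.
At some moment in a run one of crispbread_1, crispbread_2, crispbread_3, crispbread_4, crispbread_5, crispbread_6 may be knocked a few centimetres aside while the robot is not near it.
Once in a run the grip may slacken for a moment while it holds something.
It also fails if it takes over 210 s, if anything falls off the work surface, if the arm or the gripper's body presses on something with over 40 N, if the wrist force passes 120 N, or if a joint passes its speed limit or range.

ROBOT

A 7-joint arm with a two-finger parallel gripper is mounted at the origin on a cart in front of the work surface, level with it; the furniture and walls round the work are solid. World frame = base frame: x ahead of the robot, y to its left, z up, the work surface at z = 0. Lengths are in mm, angles in rad, forces in N, time in s.
With the tool pointing down it reaches from about 350 to 900 mm from the base axis. Payload 19.9 kg.
Tool frame: the origin (TCP) lies between the finger pads; the fingertips stand 22 mm ahead of it and the grasp point (between the pads) lies 3 mm ahead of it (robot.finger_overhang is the x of the fingertips in the tool frame, in mm); x points along the fingers, y is the direction in which the jaws open and shut, and the axes are right-handed (so a half turn about x gives the same grasp; the last joint's range is limited). The gripper opens to 85 mm and grips with 20 to 120 N. Pads are 22 mm wide; open, the fingers measure 114 mm over their backs; the gripper's body (76 mm by 85 mm) begins 54 mm behind the grasp point. The pads swing forward as they close: fully open they stand 13 mm farther back than shut.
Start: joints at [1.304, 0.417, -0.01, 1.614, 0.005, 1.111, -0.053], TCP at [139.926, -609.118, 253.26] pointing down, gripper open.
Joint ranges: [-2.81, 2.81], [-0.39, 2.02], [-1.27, 1.25], [0.06, 2.57], [-1.19, 4.33], [0.19, 2], [-2.82, 2.82]. Speed limits (rad/s): [1.89, 1.89, 2.39, 2.39, 3.01, 3.01, 3.01].

INTERFACE

Orientations are given as a 3x3 rotation matrix whose columns are the frame's x, y, z axes.
In Python, from plant import get_state, camera, camera_model, ticket, robot gives the robot as it stands.
- The arm moves only by the tool play_rows, never from a script. Its argument "targets" is a list of rows, each a list of 7 numbers: the turn, a rotation vector about the tool's x, y, z in rad, then the shift along the tool's x, y, z in cm, then the opening, from -1 (shut) to 1 (fully open). A call has 1 to 20 rows; each row shifts and turns the commanded pose from where the row before left it, along the tool's axes as they then stand; what a row does not reach is not made up. A row lasts 1/10 s, in which the tool goes at most 50 mm and 8.59 degrees, less where a joint would pass 70% of its speed; a pose out of reach is approached as far as the arm can. A call with a gripper value outside its range is refused whole. The fingers move at their own pace and stop on an object; "newtons" is the grip in N (left out, the last holds). Time passes only in rows, so rows that do not move let the fingers close. It gives the time, the measured TCP pose, the force and the opening at its end, in the units of the state.
- get_state(): the state, without advancing time (a new reading comes with each control period).
- camera(name): name is "side" or "top" or "wrist"; returns the picture (480x640x3 uint8, blue, green, red); there is no depth.
- camera_model(name): a dict with "intrinsics" (3x3 intrinsics, pixels), "rvec" (rotation vector, rad) and "tvec" (3), from world to camera coordinates, as OpenCV has them. Camera axes: x right, y down, z forward; pixel columns grow to the right and rows downward; lengths in mm; the calibration is good to about 2 mm. A picture is of the moment at which its call begins: read the wrist's pose just before it. camera_model takes no time and is no camera call; for the wrist camera it gives the pose at the moment of the call.
- ticket.finish_job(): hands the job in, once; it reports no verdict.
The state is a dict: "time": time; "qpos": joint angles; "qd": joint speeds; "tau": joint torques, N m; "ee_pos": TCP position; "tcp_rot": TCP orientation; "ft_force": force on the tool from outside, world axes, zero at the start; "moment": the same for the moment, N m; "opening": opening from 0.0 (shut) to 1.0 (fully open).
Only numpy, scipy, OpenCV 4.12 (cv2) and the standard library are available. Lean on these libraries where they do the work, as an engineer would, in place of code of your own. Each camera call takes 0.05 s, during which the arm holds its last target.

## Working session

There is one attempt and no reset: what is moved stays moved. The work goes in short steps, Python scripts to look and compute and a tool call to move; the robot and the scene stay as the last step left them, time stands still between calls to the robot, and variables do not carry over. Pictures are saved under pics/ and viewed, and the job is handed in when it is done.

Besides the shell and the picture viewer there is one more tool, called after ">>>" as name(argument=value, ...) on one line, values as JSON. play_rows: Moves the arm, as the interface text tells. Its arguments: {"type":"object","properties":{"targets":{"type":"array"},"newtons":{"type":"number"}},"required":["targets"]}

```bash
ls; mkdir -p pics; python3 - <<'E'
from plant import get_state, camera, camera_model, ticket, robot
import cv2
s=get_state(); print(s)
for n in ("side","top","wrist"):
    m=camera_model(n); print(n,m)
    cv2.imwrite(f"pics/{n}0.png",camera(n))
E
```

```text
pics
{'time': 0.0, 'qpos': array([ 1.30349214,  0.41798889, -0.01033729,  1.61418331,  0.00471597,
        1.11068896, -0.05297435]), 'qd': array([-0.00087148,  0.00050815,  0.00209003, -0.00013094,  0.00032562,
        0.00042589, -0.00019504]), 'tau': array([ 1.89804377e-04, -8.64450288e+01,  6.79321848e-01, -4.34890366e+01,
        1.91414991e-02,  7.63432385e-03,  8.75503224e-05]), 'ee_pos': array([ 139.86587409, -608.81675145,  252.64694706]), 'tcp_rot': array([[-3.68294100e-04,  2.23960519e-01, -9.74598148e-01],
       [ 1.18886209e-03, -9.74597427e-01, -2.23960803e-01],
       [-9.99999225e-01, -1.24114623e-03,  9.26803107e-05]]), 'ft_force': array([-0.05662327,  0.52858809,  0.01488415]), 'moment': array([ 0.02593373, -0.01610735, -0.02149778]), 'opening': 0.999272518546472}
side {'intrinsics': array([[618.49861439,   0.        , 326.78216804],
       [  0.        , 618.49861439, 242.81286213],
       [  0.        ,   0.        ,   1.        ]]), 'rvec': array([ 0.36031112, -2.70495089,  1.3121997 ]), 'tvec': array([ 560.75038424,  109.14829238, 1236.94351068])}
top {'intrinsics': array([[509.4948422 ,   0.        , 312.06836569],
       [  0.        , 509.4948422 , 240.36214869],
       [  0.        ,   0.        ,   1.        ]]), 'rvec': array([ 1.96589212, -2.22858523,  0.2595719 ]), 'tvec': array([159.47317528, 537.815309  , 975.29893966])}
wrist {'intrinsics': array([[355.63898998,   0.        , 316.60391211],
       [  0.        , 355.63898998, 244.33240821],
       [  0.        ,   0.        ,   1.        ]]), 'rvec': array([-2.26736506,  1.80573733,  0.27216218]), 'tvec': array([-622.88533891,  -37.71767347,  379.78905739])}
```

View pics/side0.png

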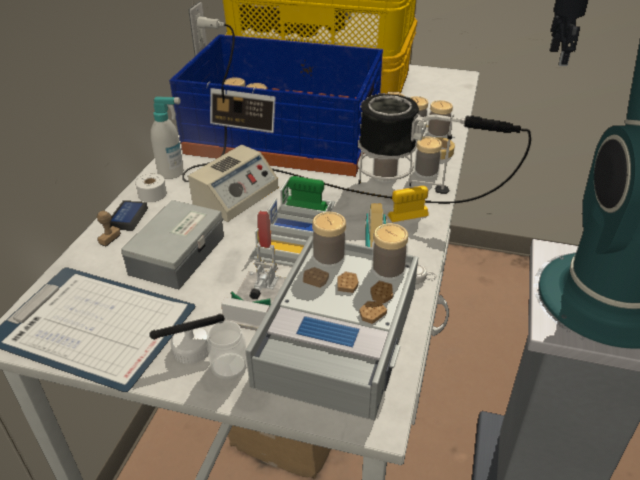

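View pics/top0.png

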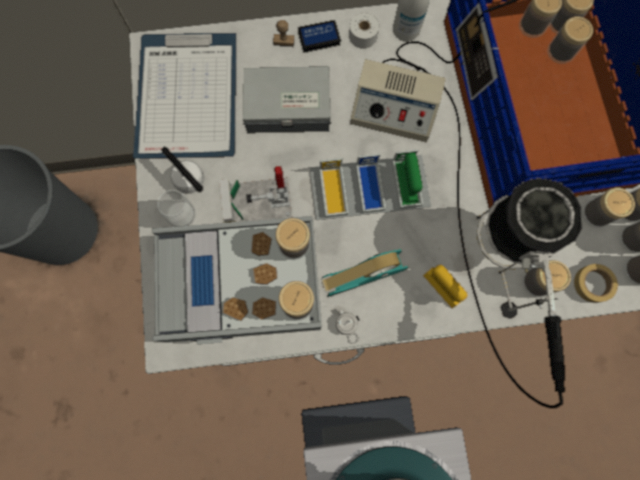

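View pics/wrist0.png

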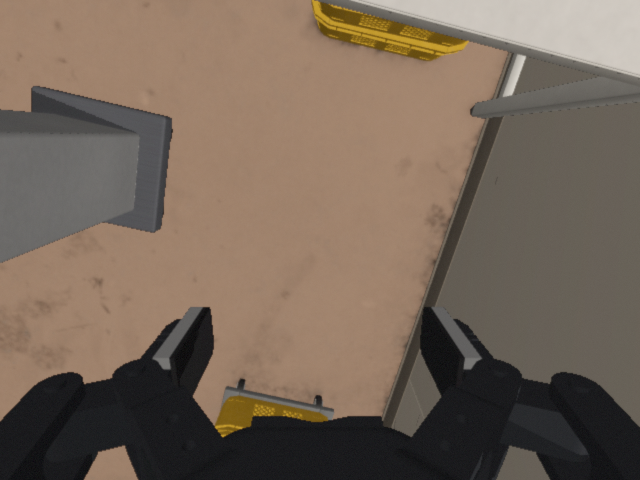

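The top view, with robot at the bottom and world +y to the left, shows the board at about (235,280) with its hatch end at the left. There are 4 crispbread pieces near (262,244), (264,273), (235,307) and (264,307). Two capped jars stand at (293,235) and (296,299). The yellow scraper is at (446,285), the yellow tray at (333,190), the empty jar at (175,208) and the tally counter at (346,322).

```bash
cat > h.py <<'E'
import numpy as np, cv2
from scipy.spatial.transform import Rotation as R
def ray(m,uv):
    Rm,_=cv2.Rodrigues(np.array(m["rvec"])); K=np.array(m["intrinsics"]); t=np.array(m["tvec"]).ravel()
    d=Rm.T@np.linalg.inv(K)@np.array([uv[0],uv[1],1.]); o=-Rm.T@t
    return o,d
def onz(m,uv,z):
    o,d=ray(m,uv); return o+d*(z-o[2])/d[2]
def proj(m,P):
    p,_=cv2.projectPoints(np.array(P,float).reshape(-1,1,3),np.array(m["rvec"]),np.array(m["tvec"]),np.array(m["intrinsics"]),None)
    return p.reshape(-1,2)
def tri(ms,uvs):
    A=np.zeros((3,3));b=np.zeros(3)
    for m,uv in zip(ms,uvs):
        o,d=ray(m,uv); d/=np.linalg.norm(d); M=np.eye(3)-np.outer(d,d); A+=M;b+=M@o
    return np.linalg.solve(A,b)
def down(yaw):
    "tool x down, tool y (jaw dir) at world angle yaw"
    x=np.array([0,0,-1.]); y=np.array([np.cos(yaw),np.sin(yaw),0]); return np.column_stack([x,y,np.cross(x,y)])
E
python3 - <<'E'
import cv2
i=cv2.imread('pics/top0.png')
cv2.imwrite('pics/top0b.png',cv2.resize(i[205:355,140:340],None,fx=4,fy=4,interpolation=cv2.INTER_CUBIC))
cv2.imwrite('pics/top0c.png',cv2.resize(i[145:295,300:500],None,fx=4,fy=4,interpolation=cv2.INTER_CUBIC))
E
```

```text
(no output)
```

View pics/top0b.png

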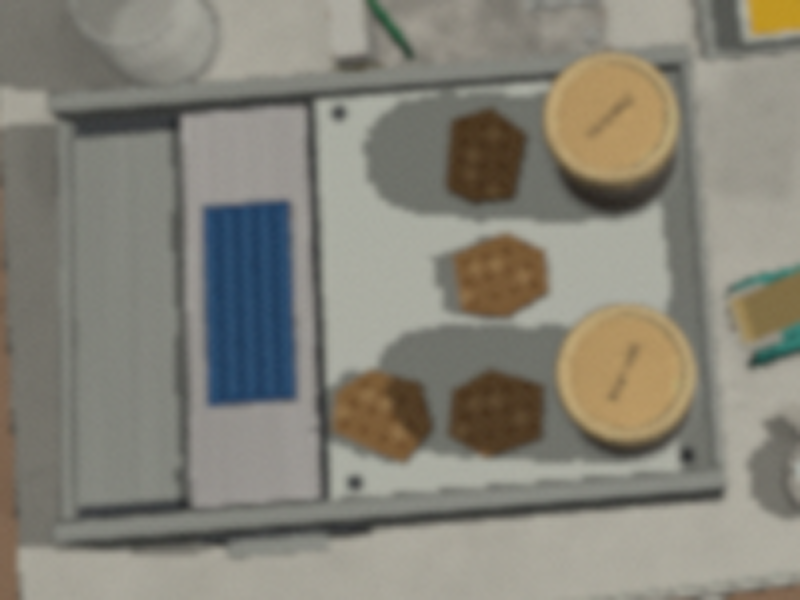

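View pics/top0c.png

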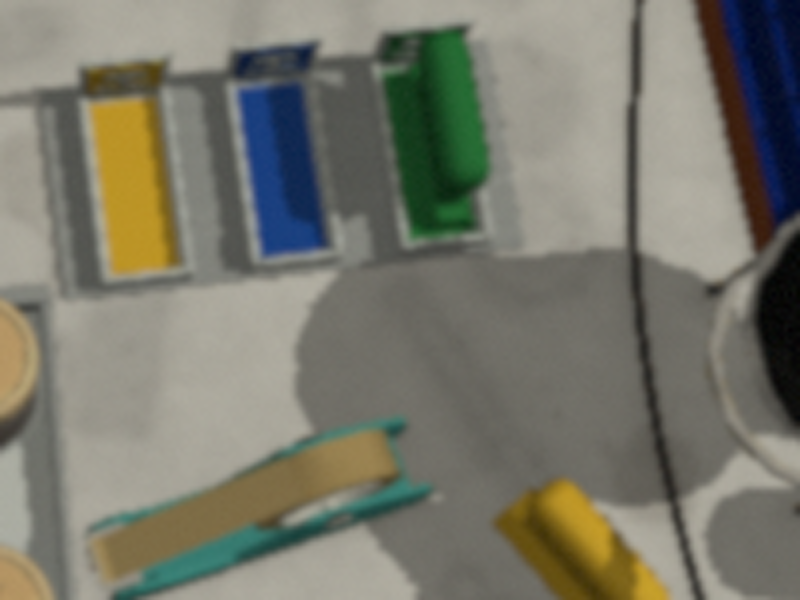

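```bash
python3 - <<'E'
from plant import camera_model
from h import *
T=camera_model("top"); S=camera_model("side")
b=lambda u,v:(140+(u-1.5)/4,205+(v-1.5)/4)
c=lambda u,v:(300+(u-1.5)/4,145+(v-1.5)/4)
np.set_printoptions(precision=1,suppress=True)
for n,p,z in [("cap1",b(612,118),176),("cap2",b(626,375),176),("deckTL",b(317,98),85),("deckBL",b(326,498),85),("hatchTL",b(180,114),86),("hatchBL",b(192,508),86),
 ("padTL",b(205,207),86),("padTR",b(288,202),86),("padBR",b(296,399),86),("padBL",b(210,404),86),
 ("outTR",b(690,52),100),("outBR",b(720,480),100),("outTL",b(55,103),100),("outBL",b(60,530),100),
 ("cr1",b(486,156),95),("cr2",b(501,275),95),("cr3",b(382,415),95),("cr4",b(497,412),95),
 ("yTL",c(90,100),8),("yTR",c(158,97),8),("yBR",c(180,270),8),("yBL",c(110,276),8),
 ("bTL",c(240,87),8),("bTR",c(303,82),8),("bBR",c(328,250),8),("bBL",c(263,257),8),
 ("disp",c(90,540),0),("disp",c(400,425),30),("stand",c(70,290),0),("standR",c(470,240),10),("counter",(346,322),20),("ejar",(175,208),80)]:
    print(n,np.round(p,1),onz(T,p,z))
print("cam",ray(T,(0,0))[0], ray(S,(0,0))[0])
i=cv2.imread('pics/top0.png'); hsv=cv2.cvtColor(i,cv2.COLOR_BGR2HSV)
m=cv2.inRange(hsv,(20,120,60),(34,255,255)); m[:260]=0;m[310:]=0;m[:,:420]=0;m[:,480:]=0
cs,_=cv2.findContours(m,cv2.RETR_EXTERNAL,cv2.CHAIN_APPROX_NONE)
cc=max(cs,key=cv2.contourArea); r=cv2.minAreaRect(cc);print(r); print([onz(T,p,40) for p in cv2.boxPoints(r)])
cv2.imwrite('pics/ys.png',cv2.resize(i[250:320,410:490],None,fx=8,fy=8,interpolation=cv2.INTER_CUBIC))
j=cv2.imread('pics/side0.png')
cv2.imwrite('pics/ss.png',cv2.resize(j[180:310,280:440],None,fx=5,fy=4.6,interpolation=cv2.INTER_CUBIC))
E
```

```text
cap1 [292.6 234.1] [542.8 127.7 176. ]
cap2 [296.1 298.4] [425.8 135.  176. ]
deckTL [218.9 229.1] [595.  274.6  85. ]
deckBL [221.1 329.1] [396.6 286.5  85. ]
hatchTL [184.6 233.1] [595.  343.2  86. ]
hatchBL [187.6 331.6] [399.8 350.4  86. ]
padTL [190.9 256.4] [545.9 334.1  86. ]
padTR [211.6 255.1] [543.3 293.   86. ]
padBR [213.6 304.4] [445.5 296.9  86. ]
padBL [192.1 305.6] [448.3 338.4  86. ]
outTR [312.1 217.6] [591.   86.2 100. ]
outBR [319.6 324.6] [380.5  98.3 100. ]
outTL [153.4 230.4] [604.4 401.1 100. ]
outBL [154.6 337.1] [396.1 409.6 100. ]
cr1 [261.1 243.6] [552.1 192.6  95. ]
cr2 [264.9 273.4] [492.  191.3  95. ]
cr3 [235.1 308.4] [431.5 254.9  95. ]
cr4 [263.9 307.6] [426.1 200.1  95. ]
yTL [322.1 169.6] [724.7  47.3   8. ]
yTR [339.1 168.9] [721.7   9.5   8. ]
yBR [344.6 212.1] [620.8  11.4   8. ]
yBL [327.1 213.6] [622.2  49.7   8. ]
bTL [359.6 166.4] [721.9 -36.6   8. ]
bTR [375.4 165.1] [720.4 -71.9   8. ]
bBR [381.6 207.1] [621.9 -70.4   8. ]
bBL [365.4 208.9] [622.4 -34.6   8. ]
disp [322.1 279.6] [480.8  78.9   0. ]
disp [399.6 250.9] [516.1 -89.   30. ]
stand [317.1 217.1] [619.4  72.    0. ]
standR [417.1 204.6] [ 617.3 -147.8   10. ]
counter [346 322] [384.6  42.4  20. ]
ejar [175 208] [652.1 360.6  80. ]
cam [ 312.5  117.3 1074.5] [ 306.6 1019.1  850.7]
((445.6941223144531, 284.9764404296875), (44.90460205078125, 21.47611427307129), 49.398704528808594)
[array([ 458.3, -126.2,   40. ]), array([ 482.9, -164.7,   40. ]), array([ 406. , -210.7,   40. ]), array([ 382.2, -172.6,   40. ])]
```

View pics/ys.png

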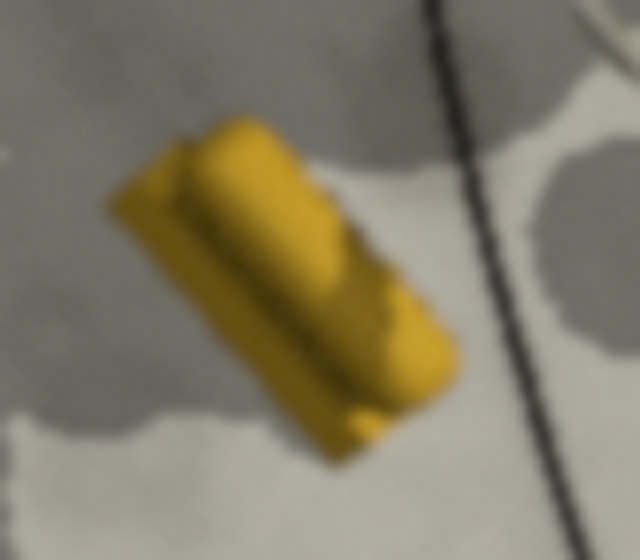

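View pics/ss.png

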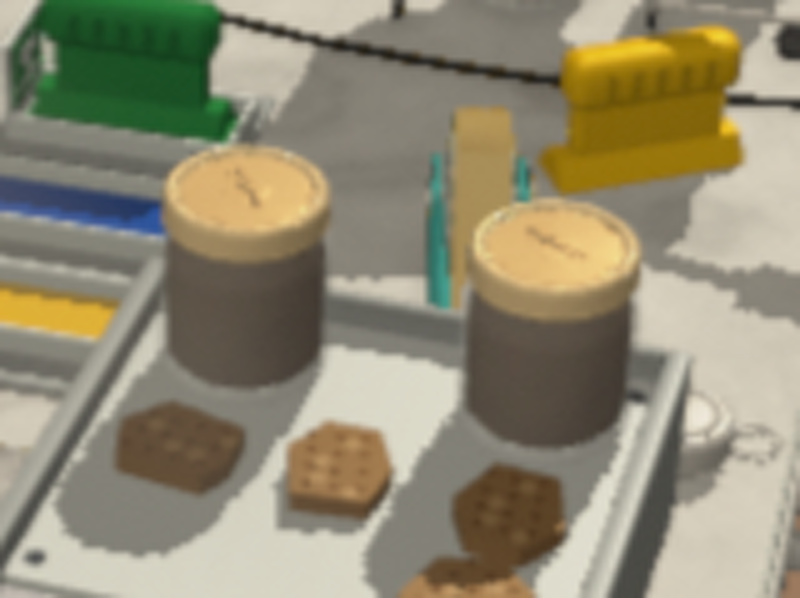

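```bash
cat >> h.py <<'E'
def go(x,y,z,yaw=None):
    "print turn about tool x, then shift in tool axes (cm) after the turn"
    from plant import get_state
    s=get_state(); Rm=np.array(s["tcp_rot"]); p=np.array(s["ee_pos"])
    if yaw is None: Rt=Rm; rv=np.zeros(3)
    else:
        Rt=down(yaw); rv=R.from_matrix(Rm.T@Rt).as_rotvec()
    d=Rt.T@(np.array([x,y,z])-p)/10
    print("t",round(s["time"],2),"pos",p.round(1),"open",round(s["opening"],3),"F",np.round(s["ft_force"],1),"yaw",round(float(np.arctan2(Rm[1,1],Rm[0,1])),3))
    print("  turn",rv.round(3),"shift",d.round(2))
E
python3 - <<'E'
from plant import camera_model
from h import *
np.set_printoptions(precision=1,suppress=True)
M={n:camera_model(n) for n in("top","side")}
out={}
for n,boxes in (("top",[(270,212,320,262),(272,275,320,325)]),("side",[(305,205,352,250),(368,215,412,260)])):
    i=cv2.imread(f'pics/{n}0.png'); hsv=cv2.cvtColor(i,cv2.COLOR_BGR2HSV)
    m=cv2.inRange(hsv,(10,70,140),(25,255,255))
    for k,(a,b,c,d) in enumerate(boxes):
        mm=np.zeros_like(m); mm[b:d,a:c]=m[b:d,a:c]
        cs,_=cv2.findContours(mm,cv2.RETR_EXTERNAL,cv2.CHAIN_APPROX_NONE); cc=max(cs,key=cv2.contourArea)
        (e,ax,ang)=cv2.fitEllipse(cc); print(n,k,e,ax,onz(M[n],e,176), cv2.boundingRect(cc)); out[n,k]=e
for k in(0,1): print(tri([M["top"],M["side"]],[out["top",k],out["side",k]]))
# yellow scraper handle top from side: ends of ridge
s=lambda u,v:(280+(u-2)/5,180+(v-2)/4.6)
y=lambda u,v:(410+(u-3.5)/8,250+(v-3.5)/8)
for p in [(545,162),(743,160),(560,190)]: print("side foot z0/16",onz(M["side"],s(*p),16))
for p in [(108,205),(340,465)]: print("top foot",onz(M["top"],y(*p),16))
for p in [(218,152),(425,375)]: print("top handle",onz(M["top"],y(*p),70))
print(go(450,-300,400,np.deg2rad(-92.7)))
E
```

```text
top 0 (292.3209228515625, 233.78977966308594) (31.05609893798828, 32.79694747924805) [543.5 128.1 176. ] (276, 218, 34, 32)
top 1 (296.0785217285156, 297.8594665527344) (32.460819244384766, 33.92431640625) [426.7 135.  176. ] (279, 282, 35, 33)
side 0 (327.95147705078125, 222.98568725585938) (23.044841766357422, 32.5269889831543) [542.3 135.5 176. ] (313, 211, 33, 25)
side 1 (388.50701904296875, 230.57733154296875) (34.03239440917969, 44.077537536621094) [430.7 129.  176. ] (370, 215, 42, 34)
[544.6 128.2 170.5]
[428.  135.  180.4]
side foot z0/16 [ 471.1 -141.8   16. ]
side foot z0/16 [ 383.  -167.7   16. ]
side foot z0/16 [ 460.1 -120.2   16. ]
top foot [ 461.1 -132.    16. ]
top foot [ 386.6 -179.6   16. ]
top handle [ 463.3 -148.9   70. ]
top handle [ 402.  -189.4   70. ]
t 0.15 pos [ 139.9 -608.9  252.8] open 1.003 F [-0.3  0.3  0.3] yaw -1.345
  turn [0.3 0.  0. ] shift [-14.7 -32.3 -29.5]
None
```

>>> play_rows(targets=[[0,0,0,-4.9,0,0,1],[0,0,0,-4.9,0,0,1],[0,0,0,-4.9,0,0,1],[0.15,0,0,0,0,0,1],[0.15,0,0,0,0,0,1],[0,0,0,0,-3.3,-3,1],[0,0,0,0,-3.3,-3,1],[0,0,0,0,-3.3,-3,1],[0,0,0,0,-3.3,-3,1],[0,0,0,0,-3.3,-3,1],[0,0,0,0,-3.3,-3,1],[0,0,0,0,-3.3,-3,1],[0,0,0,0,-3.3,-3,1],[0,0,0,0,-3.3,-3,1],[0,0,0,0,-3.3,-3,1]])

```text
time: 1.65
ee_pos: [464.5, -300.8, 400.2]
tcp_rot: [[-0.0, -0.074, -0.997], [0.0, -0.997, 0.074], [-1.0, -0.0, 0.0]]
ft_force: [0.7, -1.7, -0.3]
opening: 0.996
```

```bash
python3 - <<'E'
from h import *
go(427,135,300,np.deg2rad(-92.7))
E
```

```text
t 1.65 pos [ 464.5 -300.8  400.2] open 0.996 F [ 0.7 -1.7 -0.3] yaw -1.645
  turn [-0.027  0.     0.   ] shift [ 10.02 -43.36   5.8 ]
```

>>> play_rows(targets=[[-0.027,0,0,0,0,0,1],[0,0,0,1,-4.3,0.58,1],[0,0,0,1,-4.3,0.58,1],[0,0,0,1,-4.3,0.58,1],[0,0,0,1,-4.3,0.58,1],[0,0,0,1,-4.3,0.58,1],[0,0,0,1,-4.3,0.58,1],[0,0,0,1,-4.3,0.58,1],[0,0,0,1,-4.3,0.58,1],[0,0,0,1,-4.3,0.58,1],[0,0,0,1,-4.6,0.58,1],[0,0,0,0,0,0,1],[0,0,0,0,0,0,1]])

```text
time: 2.95
ee_pos: [425.8, 133.5, 300.0]
tcp_rot: [[-0.001, -0.045, -0.999], [0.0, -0.999, 0.045], [-1.0, -0.0, 0.001]]
ft_force: [0.8, -1.3, 0.4]
opening: 0.996
```

```bash
python3 - <<'E'
from h import *
from plant import *
go(427,135,165,np.deg2rad(-92.7))
m=camera_model("wrist"); i=camera("wrist"); cv2.imwrite("pics/w1.png",i); np.save("w1.npy",m,allow_pickle=True)
hsv=cv2.cvtColor(i,cv2.COLOR_BGR2HSV)
mm=cv2.inRange(hsv,(10,70,140),(25,255,255))
cs,_=cv2.findContours(mm,cv2.RETR_EXTERNAL,cv2.CHAIN_APPROX_NONE)
for c in cs:
    if cv2.contourArea(c)>500:
        e=cv2.fitEllipse(c); print(e,onz(m,e[0],176))
E
```

```text
t 2.95 pos [425.8 133.5 300. ] open 0.996 F [ 0.8 -1.3  0.4] yaw -1.616
  turn [0.002 0.001 0.   ] shift [13.5  -0.15 -0.12]
((109.5542221069336, 468.0150451660156), (28.802631378173828, 45.979244232177734), 86.15025329589844) [225.63717811 328.60907945 176.        ]
((65.51579284667969, 323.2416687011719), (74.19851684570312, 124.28048706054688), 127.60143280029297) [370.57015733 331.2884155  176.        ]
((573.764892578125, 321.41778564453125), (85.67630767822266, 121.73747253417969), 18.13917350769043) [354.54264624 -59.67428416 176.        ]
((315.8470458984375, 237.8262481689453), (80.51200103759766, 83.15923309326172), 73.16766357421875) [430.27075751 135.27658598 176.        ]
((620.90576171875, 175.93006896972656), (23.486461639404297, 51.82497024536133), 161.6985626220703) [464.48920808 -73.21999373 176.        ]
((520.0696411132812, 141.48365783691406), (29.162256240844727, 56.369571685791016), 66.7116470336914) [490.16982216  -2.27380415 176.        ]
((318.3809814453125, 58.390960693359375), (94.71039581298828, 106.30891418457031), 175.39320373535156) [545.58516424 128.37636368 176.        ]
```

View pics/w1.png

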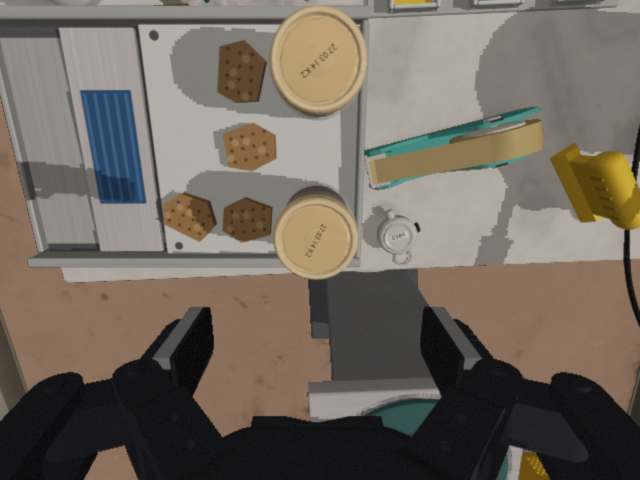

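>>> play_rows(targets=[[0,0,0,3,-0.15,-0.4,1],[0,0,0,3,0,0,1],[0,0,0,3,0,0,1],[0,0,0,2.5,0,0,1],[0,0,0,2,0,0,1],[0,0,0,0,0,0,1],[0,0,0,0,0,0,0.2],[0,0,0,0,0,0,0.2],[0,0,0,0,0,0,0.2],[0,0,0,0,0,0,0.2],[0,0,0,0,0,0,0.2],[0,0,0,0,0,0,0.2],[0,0,0,0,0,0,0.2],[0,0,0,0,0,0,0.2]], newtons=50)

```text
time: 4.4
ee_pos: [431.0, 134.3, 166.9]
tcp_rot: [[0.003, -0.048, -0.999], [0.0, -0.999, 0.048], [-1.0, -0.0, -0.003]]
ft_force: [-2.2, -0.7, 8.7]
opening: 0.705
```

```bash
python3 - <<'E'
from h import *
from plant import *
go(556,-85,300,-np.pi/2)
m=np.load("w1.npy",allow_pickle=True).item()
np.set_printoptions(precision=1,suppress=True)
for n,p,z in [("padTL",(81,91),86),("padTR",(130,90),86),("padBR",(145,202),86),("padBL",(102,204),86),("deckT",(139,25),85),("deckB",(164,251),85),("hatT",(60,28),86),("hatB",(95,250),86),
 ("rimTR",(367,15),100),("rimBR",(360,263),100),("rimBL",(30,262),100),
 ("disp",(371,186),0),("disp2",(367,152),20),("disp3",(538,108),20)]: print(n,onz(m,p,z))
E
```

```text
t 4.4 pos [431.  134.3 166.9] open 0.705 F [-2.2 -0.7  8.7] yaw -1.618
  turn [-0.048 -0.003  0.   ] shift [-13.31  21.93 -12.5 ]
padTL [546.2 334.4  86. ]
padTR [545.1 291.7  86. ]
padBR [447.2 297.   86. ]
padBL [447.1 338.2  86. ]
deckT [594.3 274.8  85. ]
deckB [397.5 287.9  85. ]
hatT [594.8 340.2  86. ]
hatB [401.9 355.4  86. ]
rimTR [588.7  87.9 100. ]
rimBR [381.6  95.5 100. ]
rimBL [396.9 410.9 100. ]
disp [440.3  70.4   0. ]
disp2 [480.3  77.6  20. ]
disp3 [ 517.  -102.3   20. ]
```

>>> play_rows(targets=[[0,0,0,-3,0,0,0.2],[0,0,0,-4,0,0,0.2],[0,0,0,-4,0,0,0.2],[-0.048,0,0,-1,0,0,0.2],[0,0,0,0,3.1,-1.8,0.2],[0,0,0,0,3.1,-1.8,0.2],[0,0,0,0,3.1,-1.8,0.2],[0,0,0,0,3.1,-1.8,0.2],[0,0,0,0,3.1,-1.8,0.2],[0,0,0,0,3.1,-1.8,0.2],[0,0,0,0,3.3,-1.7,0.2],[0,0,0,0,0,0,0.2],[0,0,0,0,0,0,0.2]])

```text
time: 5.7
ee_pos: [555.3, -85.3, 286.0]
tcp_rot: [[0.001, -0.001, -1.0], [0.0, -1.0, 0.001], [-1.0, -0.0, -0.001]]
ft_force: [-1.1, 0.4, -2.6]
opening: 0.705
```

```bash
python3 - <<'E'
from h import *
from plant import *
go(556,-85,82,-np.pi/2)
m=camera_model("wrist"); i=camera("wrist"); cv2.imwrite("pics/w2.png",i)
E
```

```text
t 5.7 pos [555.3 -85.3 286. ] open 0.705 F [-1.1  0.4 -2.6] yaw -1.571
  turn [-0.001 -0.001  0.   ] shift [20.4  -0.03 -0.07]
```

View pics/w2.png

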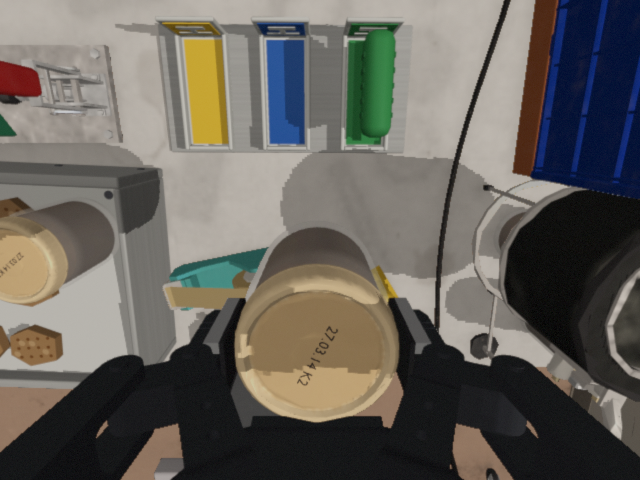

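>>> play_rows(targets=[[0,0,0,4,0,-0.05,0.2],[0,0,0,4,0,0,0.2],[0,0,0,4,0,0,0.2],[0,0,0,4,0,0,0.2],[0,0,0,2,0,0,0.2],[0,0,0,1,0,0,0.2],[0,0,0,0.8,0,0,0.2],[0,0,0,0.4,0,0,0.2],[0,0,0,0,0,0,0.2],[0,0,0,0,0,0,0.2]])

```text
time: 6.75
ee_pos: [556.2, -84.6, 84.1]
tcp_rot: [[0.001, 0.001, -1.0], [-0.0, -1.0, -0.001], [-1.0, 0.0, -0.001]]
ft_force: [-0.6, -0.1, -2.0]
opening: 0.703
```

>>> play_rows(targets=[[0,0,0,0.1,0,0,0.2],[0,0,0,0.1,0,0,0.2],[0,0,0,0,0,0,0.2]])

```text
time: 7.05
ee_pos: [556.3, -84.6, 82.0]
tcp_rot: [[0.001, 0.001, -1.0], [-0.0, -1.0, -0.001], [-1.0, 0.0, -0.001]]
ft_force: [-1.2, -0.2, 7.0]
opening: 0.704
```

Contact (7 N up). Release and go up, then toward jar 1.

>>> play_rows(targets=[[0,0,0,0,0,0,0.8],[0,0,0,0,0,0,1],[0,0,0,0,0,0,1],[0,0,0,0,0,0,1],[0,0,0,-2,0,0,1],[0,0,0,-4,0,0,1],[0,0,0,-4,0,0,1],[0,0,0,-4,0,0,1],[0,0,0,-4,0,0,1],[0.047,0,0,-2,0,0,1],[0,0,0,0,-4.3,0,1],[0,0,0,0,-4.3,0,1],[0,0,0,0,-4.3,0,1],[0,0,0,0,-4.3,0,1],[0,0,0,0,-4,0,1],[0,0,0,0,0,0,1],[0,0,0,0,0,0,1]])

```text
time: 8.75
ee_pos: [565.4, 128.0, 281.1]
tcp_rot: [[-0.0, -0.044, -0.999], [0.0, -0.999, 0.044], [-1.0, -0.0, 0.0]]
ft_force: [0.5, -0.5, -0.8]
opening: 1.002
```

```bash
python3 - <<'E'
from h import *
from plant import *
go(545,128,165,np.deg2rad(-92.7))
m=camera_model("wrist"); i=camera("wrist"); cv2.imwrite("pics/w3.png",i)
cv2.imwrite("pics/side3.png",camera("side"))
hsv=cv2.cvtColor(i,cv2.COLOR_BGR2HSV)
mm=cv2.inRange(hsv,(10,70,140),(25,255,255))
cs,_=cv2.findContours(mm,cv2.RETR_EXTERNAL,cv2.CHAIN_APPROX_NONE)
for c in cs:
    if cv2.contourArea(c)>500:
        e=cv2.fitEllipse(c); print(e,onz(m,e[0],176),onz(m,e[0],91))
E
```

```text
t 8.75 pos [565.4 128.  281.1] open 1.002 F [ 0.5 -0.5 -0.8] yaw -1.615
  turn [0.003 0.    0.   ] shift [11.61  0.1   2.04]
((602.6778564453125, 314.27056884765625), (21.082120895385742, 45.13753890991211), 159.64988708496094) [510.44477303 -69.81853345 176.        ] [ 461.65663792 -143.62686984   91.        ]
((508.83795166015625, 298.7726745605469), (24.101560592651367, 49.351707458496094), 62.63099670410156) [525.41626296  -2.48344764 176.        ] [482.27676439 -50.88673563  91.        ]
((319.8428955078125, 276.994140625), (80.58206176757812, 86.85836791992188), 77.10272216796875) [547.50293375 127.98105451 176.        ] [512.6965788  128.80109418  91.        ]
((554.1984252929688, 222.50326538085938), (56.359432220458984, 66.91329193115234), 55.36427688598633) [578.81684713 -25.75574413 176.        ] [555.82500871 -82.93950387  91.        ]
((406.63787841796875, 94.70231628417969), (34.029327392578125, 138.34266662597656), 2.1076483726501465) [660.23907544  72.25507547 176.        ] [667.96726397  52.05010005  91.        ]
```

View pics/w3.png

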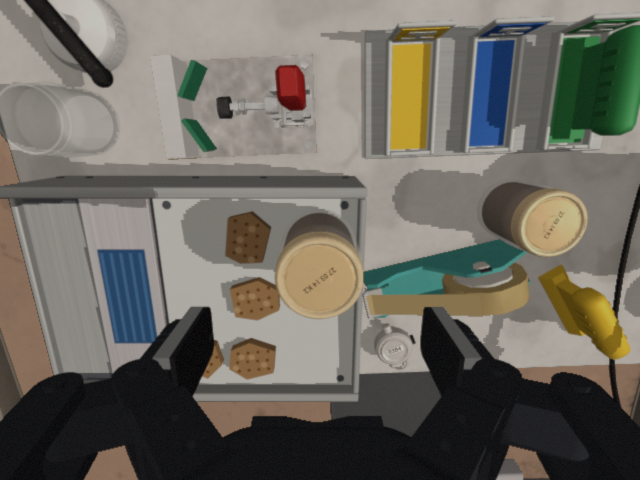

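View pics/side3.png

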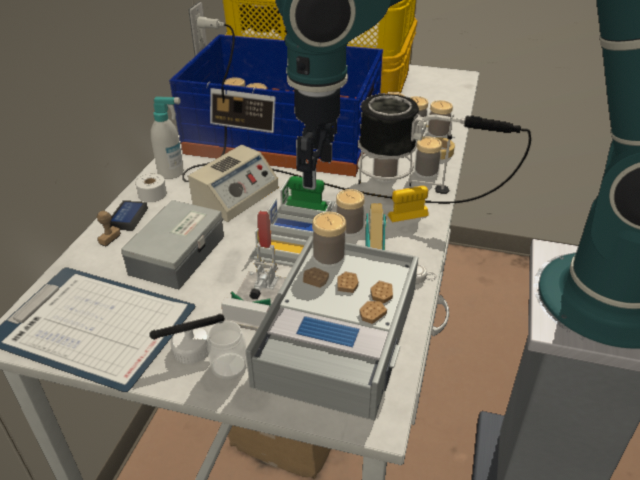

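Jar 2 stands upright at (555,222). Jar 1 is still on the deck at (320,277), world (546,128).

>>> play_rows(targets=[[0,0,0,0,0,1.9,1],[0,0,0,3,0,0,1],[0,0,0,3,0,0,1],[0,0,0,3,0,0,1],[0,0,0,2.5,0,0,1],[0,0,0,0,0,0,1],[0,0,0,0,0,0,0.2],[0,0,0,0,0,0,0.2],[0,0,0,0,0,0,0.2],[0,0,0,0,0,0,0.2],[0,0,0,0,0,0,0.2],[0,0,0,0,0,0,0.2],[0,0,0,0,0,0,0.2],[0,0,0,0,0,0,0.2]])

```text
time: 10.25
ee_pos: [547.5, 127.8, 168.4]
tcp_rot: [[0.003, -0.047, -0.999], [-0.0, -0.999, 0.047], [-1.0, 0.0, -0.003]]
ft_force: [-3.2, -3.1, 9.4]
opening: 0.699
```

```bash
python3 - <<'E'
from h import *
go(556,25,260,-np.pi/2)
E
```

```text
t 10.25 pos [547.5 127.8 168.4] open 0.699 F [-3.2 -3.1  9.4] yaw -1.618
  turn [-0.047 -0.003 -0.   ] shift [-9.16 10.28 -0.85]
```

>>> play_rows(targets=[[0,0,0,-3,0,0,0.2],[0,0,0,-4,0,0,0.2],[0,0,0,-3,0,0,0.2],[-0.047,0,0,0,0,0,0.2],[0,0,0,0,3,-0.3,0.2],[0,0,0,0,4,-0.3,0.2],[0,0,0,0,3.3,-0.2,0.2],[0,0,0,0,0,0,0.2],[0,0,0,0,0,0,0.2]])

```text
time: 11.15
ee_pos: [554.9, 24.4, 267.4]
tcp_rot: [[0.001, -0.001, -1.0], [-0.0, -1.0, 0.001], [-1.0, 0.0, -0.001]]
ft_force: [0.7, 0.7, -3.0]
opening: 0.7
```

```bash
python3 - <<'E'
from h import *
go(556,25,84,-np.pi/2)
E
```

```text
t 11.15 pos [554.9  24.4 267.4] open 0.7 F [ 0.7  0.7 -3. ] yaw -1.572
  turn [-0.001 -0.001 -0.   ] shift [18.34 -0.06 -0.11]
```

>>> play_rows(targets=[[0,0,0,4,0,-0.1,0.2],[0,0,0,4,0,0,0.2],[0,0,0,4,0,0,0.2],[0,0,0,3,0,0,0.2],[0,0,0,2,0,0,0.2],[0,0,0,0.7,0,0,0.2],[0,0,0,0.4,0,0,0.2],[0,0,0,0.1,0,0,0.2],[0,0,0,0,0,0,0.2]])

```text
time: 12.05
ee_pos: [556.2, 25.2, 85.3]
tcp_rot: [[0.001, 0.001, -1.0], [0.0, -1.0, -0.001], [-1.0, -0.0, -0.001]]
ft_force: [0.7, -0.0, -2.0]
opening: 0.699
```

>>> play_rows(targets=[[0,0,0,0.1,0,0,0.2],[0,0,0,0.1,0,0,0.2],[0,0,0,0,0,0,0.2]])

```text
time: 12.35
ee_pos: [556.3, 25.1, 83.4]
tcp_rot: [[0.001, 0.001, -1.0], [-0.0, -1.0, -0.001], [-1.0, 0.0, -0.001]]
ft_force: [-4.1, 0.4, 13.1]
opening: 0.697
```

>>> play_rows(targets=[[0,0,0,0,0,0,0.8],[0,0,0,0,0,0,1],[0,0,0,0,0,0,1],[0,0,0,0,0,0,1],[0,0,0,-2,0,0,1],[0,0,0,-4,0,0,1],[0,0,0,-4,0,0,1],[0,0,0,-4,0,0,1],[0.047,0,0,-1.5,0,0,0],[0,0,0,0,-4.2,0.6,-1],[0,0,0,0,-4.2,0.6,-1],[0,0,0,0,-4.2,0.6,-1],[0,0,0,0,-4.2,0.6,-1],[0,0,0,0,-4.2,0.6,-1],[0,0,0,0,-4.2,0.6,-1],[0,0,0,0,-4.2,0.6,-1],[0,0,0,0,0,0,-1],[0,0,0,0,0,0,-1]])

```text
time: 14.15
ee_pos: [526.8, 321.5, 237.0]
tcp_rot: [[-0.001, -0.044, -0.999], [0.0, -0.999, 0.044], [-1.0, -0.0, 0.001]]
ft_force: [0.3, -0.6, -1.5]
opening: 0.003
```

```bash
python3 - <<'E'
from h import *
from plant import *
go(496,313,112,np.deg2rad(-92.7))
cv2.imwrite("pics/w4.png",camera("wrist"))
cv2.imwrite("pics/side4.png",camera("side"))
E
```

```text
t 14.15 pos [526.8 321.5 237. ] open 0.003 F [ 0.3 -0.6 -1.5] yaw -1.615
  turn [0.003 0.001 0.   ] shift [12.5   1.    3.04]
```

View pics/w4.png

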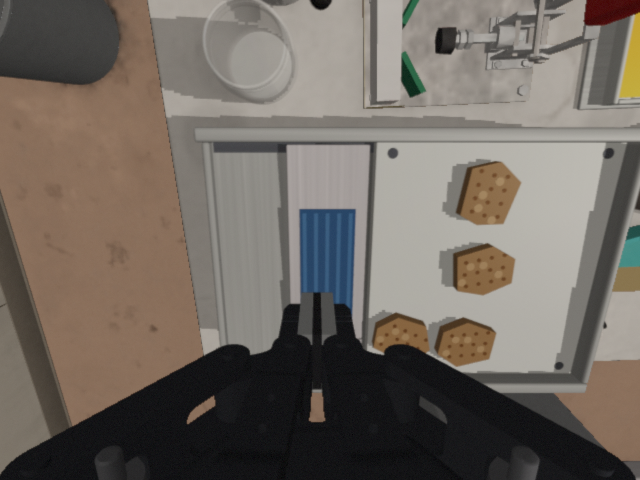

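View pics/side4.png

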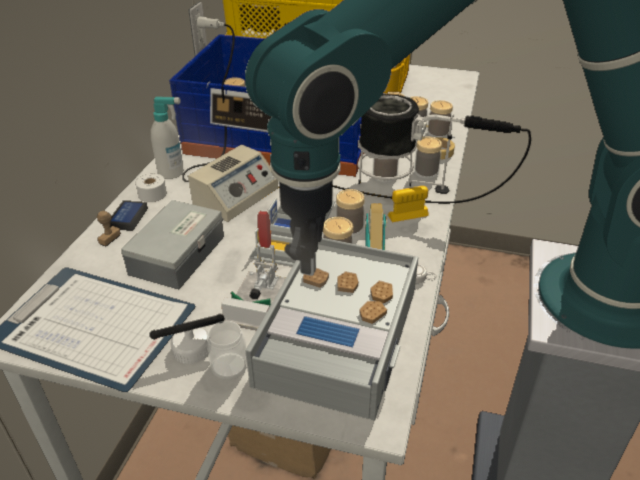

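>>> play_rows(targets=[[0,0,0,3,0.9,2.8,-1],[0,0,0,4,0,0,-1],[0,0,0,3.5,0,0,-1],[0,0,0,1.5,0,0,-1],[0,0,0,0,0,0,-1],[0,0,0,0.4,0,0,-1],[0,0,0,0,0,0,-1]])

```text
time: 14.95
ee_pos: [499.6, 313.2, 114.5]
tcp_rot: [[0.001, -0.047, -0.999], [0.001, -0.999, 0.047], [-1.0, -0.001, -0.001]]
ft_force: [-0.4, 0.2, 1.0]
opening: -0.003
```

>>> play_rows(targets=[[0,0,0,0.3,0,0,-1],[0,0,0,0.2,0,0,-1],[0,0,0,0,0,0,-1]])

```text
time: 15.25
ee_pos: [498.9, 313.0, 108.3]
tcp_rot: [[0.0, -0.046, -0.999], [0.0, -0.999, 0.046], [-1.0, -0.0, -0.0]]
ft_force: [-0.8, -0.1, 0.3]
opening: 0.003
```

>>> play_rows(targets=[[0,0,0,0.1,0,0,-1],[0,0,0,0.1,0,0,-1],[0,0,0,0,0,0,-1]])

```text
time: 15.55
ee_pos: [499.0, 313.6, 107.1]
tcp_rot: [[0.001, -0.046, -0.999], [0.001, -0.999, 0.046], [-1.0, -0.001, -0.001]]
ft_force: [-3.9, -0.7, 10.9]
opening: -0.004
```

>>> play_rows(targets=[[0,0,0,0,-0.5,0,-1],[0,0,0,0,-0.6,0,-1],[0,0,0,0,-0.6,0,-1],[0,0,0,0,-0.6,0,-1]])

```text
time: 15.95
ee_pos: [500.0, 336.6, 107.1]
tcp_rot: [[0.001, -0.046, -0.999], [0.0, -0.999, 0.046], [-1.0, -0.0, -0.001]]
ft_force: [-3.8, -1.4, 11.7]
opening: -0.003
```

>>> play_rows(targets=[[0,0,0,0,-0.6,0,-1],[0,0,0,0,-0.6,0,-1],[0,0,0,0,-0.6,0,-1],[0,0,0,0,-0.6,0,-1],[0,0,0,0,-0.6,0,-1],[0,0,0,0,-0.6,0,-1],[0,0,0,0,-0.4,0,-1],[0,0,0,0,0,0,-1]])

```text
time: 16.75
ee_pos: [502.5, 375.9, 107.1]
tcp_rot: [[0.001, -0.047, -0.999], [-0.0, -0.999, 0.047], [-1.0, 0.0, -0.001]]
ft_force: [-0.3, -4.2, 11.4]
opening: 0.001
```

>>> play_rows(targets=[[0,0,0,-0.5,0,0,-1],[0,0,0,-4,0,0,-1],[0,0,0,-4,0,0,-1],[0,0,0,-4,0,0,-1],[0,0,0,-4,4,0,0],[0,0,0,-4,4,0,1],[0,0,0,0,4,0,1],[0,0,0,0,4,0,1],[0,0,0,0,4,0,1],[0,0,0,0,4,0,1],[0,0,0,0,4,0,1],[0,0,0,0,4,0,1],[0,0,0,0,4,0,1],[0,0,0,0,4,0,1],[0,0,0,0,4,0,1],[0,0,0,0,4,0,1]])

```text
time: 18.35
ee_pos: [479.7, -95.7, 302.3]
tcp_rot: [[0.0, -0.046, -0.999], [-0.0, -0.999, 0.046], [-1.0, 0.0, -0.0]]
ft_force: [1.3, -0.3, 0.1]
opening: 1.001
```

```bash
python3 - <<'E'
from h import *
from plant import *
go(435,-165,200)
cv2.imwrite("pics/w5.png",camera("wrist"));np.save("w5.npy",camera_model("wrist"),allow_pickle=True)
cv2.imwrite("pics/side5.png",camera("side")); i=camera("top"); cv2.imwrite("pics/top5.png",i)
cv2.imwrite('pics/top5b.png',cv2.resize(i[205:355,140:340],None,fx=4,fy=4,interpolation=cv2.INTER_CUBIC))
E
```

```text
t 18.35 pos [479.7 -95.7 302.3] open 1.001 F [ 1.3 -0.3  0.1] yaw -1.617
  turn [0. 0. 0.] shift [10.23  7.12  4.15]
```

View pics/w5.png

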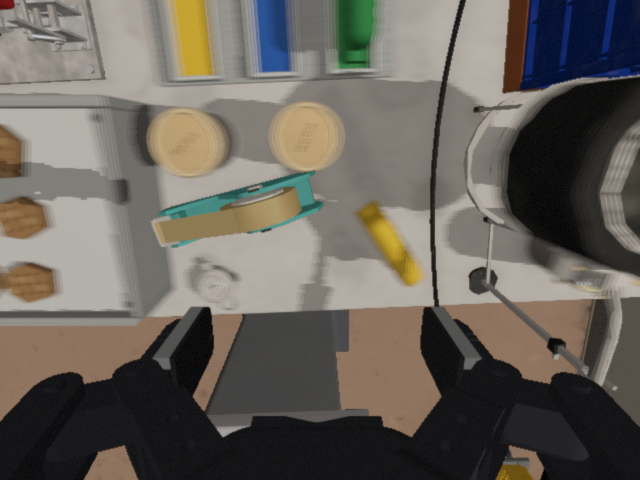

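View pics/top5b.png

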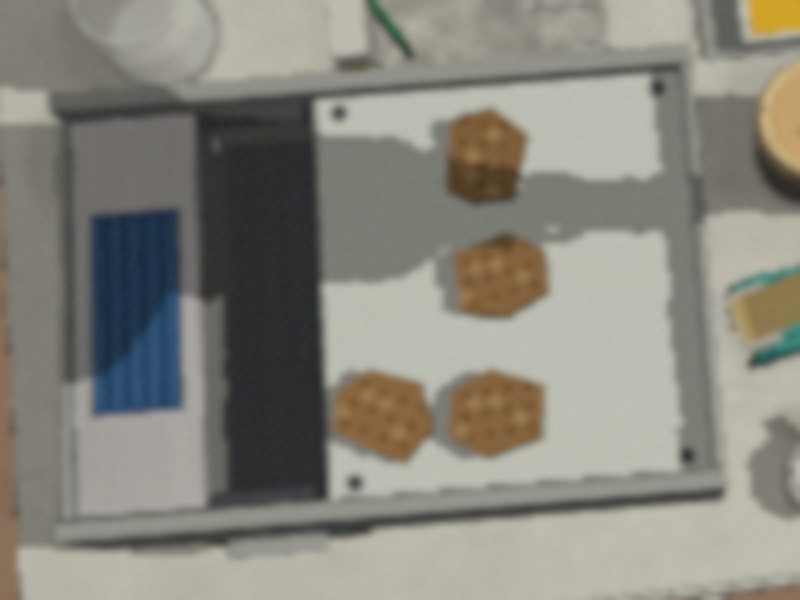

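```bash
python3 - <<'E'
from h import *
from plant import *
go(435,-165,200)
m=camera_model("wrist"); i=camera("wrist"); cv2.imwrite("pics/w6.png",i)
cv2.imwrite('pics/w6b.png',cv2.resize(i[180:300,330:450],None,fx=5,fy=5,interpolation=cv2.INTER_CUBIC))
hsv=cv2.cvtColor(i,cv2.COLOR_BGR2HSV)
mm=cv2.inRange(hsv,(20,120,40),(34,255,255)); mm[:190]=0; mm[295:]=0; mm[:,:340]=0;mm[:,440:]=0
cs,_=cv2.findContours(mm,cv2.RETR_EXTERNAL,cv2.CHAIN_APPROX_NONE)
c=max(cs,key=cv2.contourArea); r=cv2.minAreaRect(c); print(r)
for z in (16,72): print([onz(m,p,z).round(1) for p in cv2.boxPoints(r)])
o,d=ray(m,(0,0)); print(o)
np.save("w6.npy",m,allow_pickle=True)
E
```

```text
t 18.5 pos [479.7 -96.5 302. ] open 0.996 F [0.4 1.5 0.8] yaw -1.621
  turn [0. 0. 0.] shift [10.2   7.07  4.12]
((384.92303466796875, 243.88461303710938), (92.91227722167969, 25.51620864868164), 56.30992889404297)
[array([ 467. , -131.5,   16. ]), array([ 482.3, -156.2,   16. ]), array([ 383.6, -218.7,   16. ]), array([ 366., -193.,   16.])]
[array([ 479., -127.,   72.]), array([ 492.2, -148.3,   72. ]), array([ 407.1, -202.2,   72. ]), array([ 391.9, -180.1,   72. ])]
[554.04247941 -99.03730592 422.19653637]
```

View pics/w6b.png

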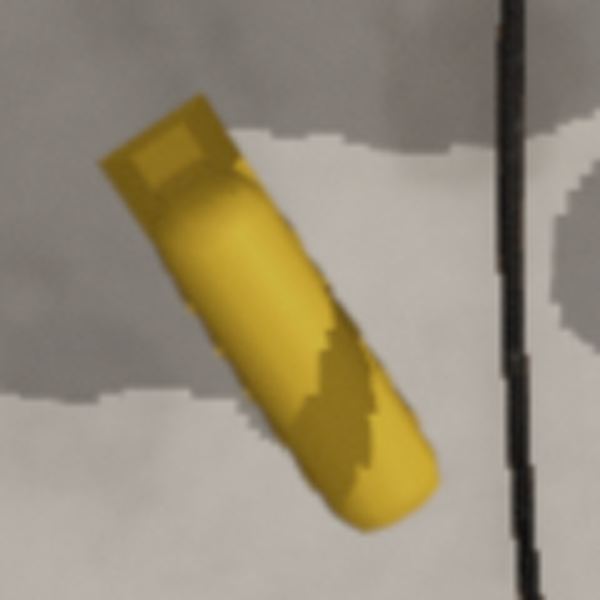

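```bash
python3 - <<'E'
from h import *
m=np.load("w6.npy",allow_pickle=True).item()
w=lambda u,v:(330+(u-2)/5,180+(v-2)/5)
for p,z in [((151,127),16),((205,205),62),((383,490),62),((195,172),66),((404,522),59),((160,230),59),((330,510),59),((250,180),59),((437,470),59)]: print(p,onz(m,w(*p),z).round(1))
a=onz(m,w(205,205),62)-onz(m,w(383,490),62);print(np.arctan2(a[1],a[0]))
E
```

```text
(151, 127) [ 474.9 -144.7   16. ]
(205, 205) [ 466.9 -150.4   62. ]
(383, 490) [ 401.2 -188.8   62. ]
(195, 172) [ 474.9 -147.9   66. ]
(404, 522) [ 392.1 -194.4   59. ]
(160, 230) [ 461.3 -141.4   59. ]
(330, 510) [ 395.8 -178.    59. ]
(250, 180) [ 471.1 -160.3   59. ]
(437, 470) [ 404.1 -201.3   59. ]
0.5286028936099968
```

```bash
python3 - <<'E'
from h import *
go(434,-169.5,160,0.545-np.pi/2)
E
```

```text
t 18.55 pos [480.  -94.7 302.1] open 1.001 F [ 0.2  1.  -0.5] yaw -1.618
  turn [-0.593 -0.     0.   ] shift [14.21  4.01  7.81]
```

>>> play_rows(targets=[[-0.148,0,0,0,0,0,1],[-0.148,0,0,0,0,0,1],[-0.148,0,0,0,0,0,1],[-0.149,0,0,0,0,0,1],[0,0,0,2,1.3,2.6,1],[0,0,0,4,1.3,2.6,1],[0,0,0,4,1.4,2.6,1],[0,0,0,4.2,0,0,1],[0,0,0,0,0,0,1],[0,0,0,0,0,0,1]])

```text
time: 19.55
ee_pos: [435.0, -167.8, 160.9]
tcp_rot: [[-0.0, 0.522, -0.853], [0.001, -0.853, -0.522], [-1.0, -0.001, -0.0]]
ft_force: [-0.3, -0.4, 1.2]
opening: 0.998
```

```bash
python3 - <<'E'
from h import *
from plant import *
go(434,-169.5,63,0.545-np.pi/2)
m=camera_model("wrist"); i=camera("wrist"); cv2.imwrite("pics/w7.png",i);np.save("w7.npy",m,allow_pickle=True)
E
```

```text
t 19.55 pos [ 435.  -167.8  160.9] open 0.998 F [-0.3 -0.4  1.2] yaw -1.022
  turn [ 0.004 -0.     0.001] shift [9.79 0.1  0.17]
```

View pics/w7.png

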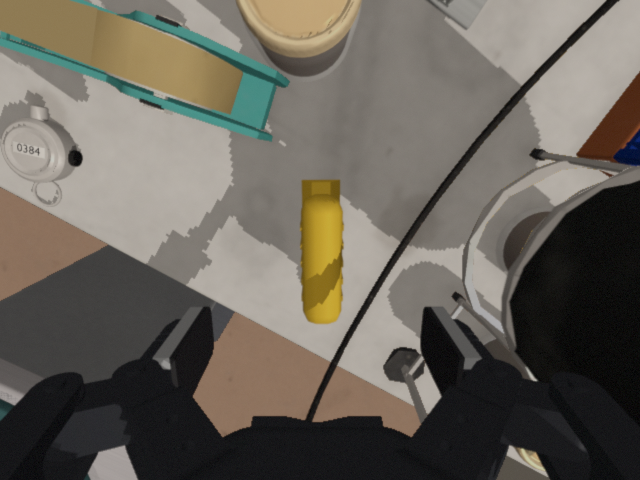

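The yellow scraper lies at (321,250), parallel to the image columns, so it is aligned with the jaws.

```bash
python3 - <<'E'
from h import *
m=np.load("w7.npy",allow_pickle=True).item()
ax=np.array([.855,.519,0])
a=onz(m,(321,181),16); print(a, a-46*ax)
b=onz(m,(322,323),60); print(b,b+43*ax)
b=onz(m,(322,195),66); print(b,b-43*ax)
go(434,-170,63)
E
```

```text
[ 472.72776404 -146.81065907   16.        ] [ 433.39776404 -170.68465907   16.        ]
[ 393.79384596 -195.73438381   60.        ] [ 430.55884596 -173.41738381   60.        ]
[ 470.72863129 -148.1700662    66.        ] [ 433.96363129 -170.4870662    66.        ]
t 19.6 pos [ 435.6 -168.1  161.8] open 0.997 F [-0.  -0.4  0.9] yaw -1.022
  turn [0. 0. 0.] shift [9.88 0.07 0.25]
```

>>> play_rows(targets=[[0,0,0,2,0.1,0.3,1],[0,0,0,3,0,0,1],[0,0,0,3,0,0,1],[0,0,0,1.8,0,0,1],[0,0,0,0,0,0,1],[0,0,0,0,0,0,-0.5],[0,0,0,0,0,0,-0.9],[0,0,0,0,0,0,-0.9],[0,0,0,0,0,0,-0.9],[0,0,0,0,0,0,-0.9],[0,0,0,0,0,0,-0.9],[0,0,0,0,0,0,-0.9],[0,0,0,0,0,0,-0.9],[0,0,0,0,0,0,-0.9],[0,0,0,0,0,0,-0.9],[0,0,0,0,0,0,-0.9]], newtons=90)

```text
time: 21.2
ee_pos: [432.7, -171.7, 62.9]
tcp_rot: [[0.001, 0.52, -0.854], [-0.001, -0.854, -0.52], [-1.0, 0.001, -0.0]]
ft_force: [-2.9, 1.2, 15.4]
opening: 0.292
```

>>> play_rows(targets=[[0,0,0,-2,0,0,-0.9],[0,0,0,-3,0,0,-0.9],[0,0,0,-4,0,0,-0.9],[0,0,0,-4,0,0,-0.9],[0,0,0,-4,0,0,-0.9],[0.118,0,0,0,0,0,-0.9],[0.118,0,0,0,0,0,-0.9],[0.118,0,0,0,0,0,-0.9],[0.118,0,0,0,0,0,-0.9],[0.12,0,0,0,0,0,-0.9],[0,0,0,0,0,0,-0.9]])

```text
time: 22.3
ee_pos: [432.0, -171.3, 232.1]
tcp_rot: [[-0.0, -0.047, -0.999], [0.0, -0.999, 0.047], [-1.0, -0.0, 0.0]]
ft_force: [0.2, -0.3, -2.4]
opening: 0.294
```

```bash
python3 - <<'E'
from h import *
from plant import *
go(434,124.7,215,-1.618)
m=camera_model("wrist"); i=camera("wrist"); cv2.imwrite("pics/w8.png",i)
E
```

```text
t 22.3 pos [ 432.  -171.3  232.1] open 0.294 F [ 0.2 -0.3 -2.4] yaw -1.618
  turn [-0.  0.  0.] shift [  1.71 -29.58   1.2 ]
```

View pics/w8.png

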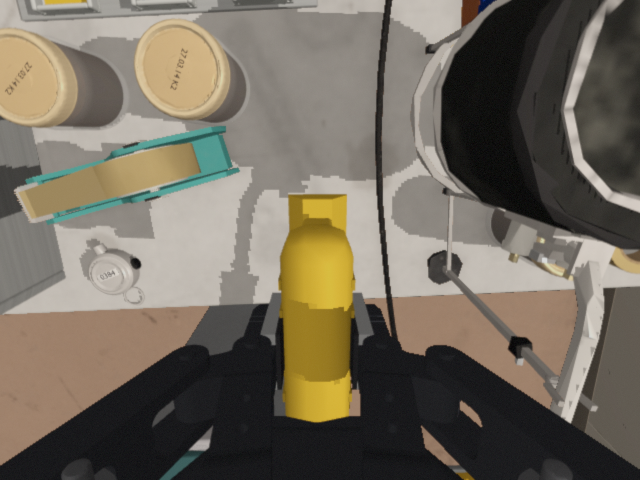

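>>> play_rows(targets=[[0,0,0,0,-4.2,0.17,-0.9],[0,0,0,0,-4.2,0.17,-0.9],[0,0,0,0,-4.2,0.17,-0.9],[0,0,0,0,-4.2,0.17,-0.9],[0,0,0,0,-4.2,0.17,-0.9],[0,0,0,0,-4.2,0.17,-0.9],[0,0,0,0,-4.2,0.18,-0.9],[0,0,0,0,0,0,-0.9],[0,0,0,0,0,0,-0.9]])

```text
time: 23.25
ee_pos: [433.3, 123.4, 232.0]
tcp_rot: [[-0.0, -0.04, -0.999], [0.0, -0.999, 0.04], [-1.0, -0.0, 0.0]]
ft_force: [-0.3, -1.5, -2.3]
opening: 0.291
```

```bash
python3 - <<'E'
from h import *
from plant import *
go(434,124.7,150,-1.618)
m=camera_model("wrist"); i=camera("wrist"); cv2.imwrite("pics/w9.png",i);np.save("w9.npy",m,allow_pickle=True)
cv2.imwrite("pics/side9.png",camera("side"))
E
```

```text
t 23.25 pos [433.3 123.4 232. ] open 0.291 F [-0.3 -1.5 -2.3] yaw -1.611
  turn [0.007 0.    0.   ] shift [ 8.2  -0.13 -0.06]
```

View pics/w9.png

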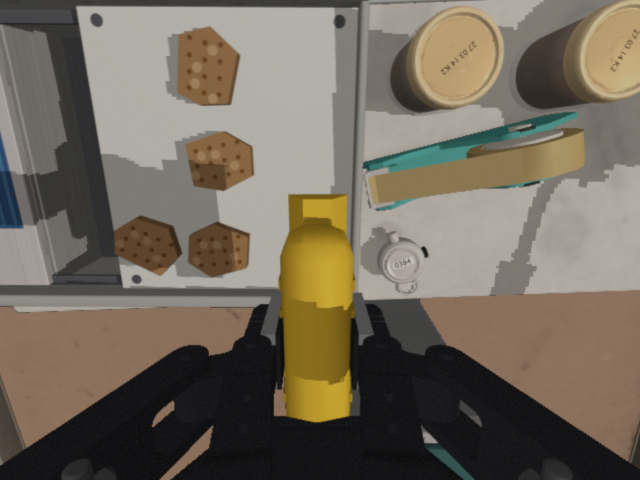

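View pics/side9.png

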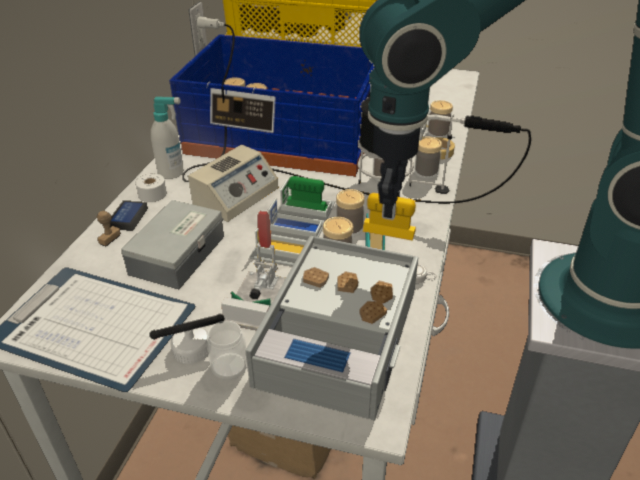

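```bash
cat >> h.py <<'E'
DM=np.array([490.2,192.1]); BX=np.array([.9989,-.047]); BY=np.array([.047,.9989])
def loc(p): d=np.array(p[:2])-DM; return np.array([d@BX,d@BY]).round(1)
def wor(x,y): return (DM+x*BX+y*BY).round(1)
def pieces(i,m,z=95,amin=150,lim=(115,150)):
    hsv=cv2.cvtColor(i,cv2.COLOR_BGR2HSV); mm=cv2.inRange(hsv,(6,90,30),(19,255,215))
    cs,_=cv2.findContours(mm,cv2.RETR_EXTERNAL,cv2.CHAIN_APPROX_NONE)
    for c in cs:
        if cv2.contourArea(c)<amin: continue
        L=np.array([loc(onz(m,p[0],z)) for p in c])
        cen=L.mean(0)
        if abs(cen[0])<lim[0] and abs(cen[1])<lim[1]: print("piece cen",cen.round(0),"x",L[:,0].min(),L[:,0].max(),"y",L[:,1].min(),L[:,1].max(),"A",cv2.contourArea(c))
E
python3 - <<'E'
from h import *
m=np.load("w9.npy",allow_pickle=True).item(); pieces(cv2.imread("pics/w9.png"),m)
from plant import camera_model
pieces(cv2.imread("pics/top5.png"),camera_model("top"))
for p in [(97,19),(340,20),(136,279)]: print("screw",loc(onz(m,p,85)))
print("rim",loc(onz(m,(250,290),100)),loc(onz(m,(357,100),100)),"foot end",onz(m,(318,194),185-0), loc(onz(m,(80,8),85)),loc(onz(m,(123,288),85)))
for x in(-46,0,46): print(x,[wor(x,y) for y in (-70,92,110)])
go(*wor(-46,-70),150,-1.618)
E
```

```text
piece cen [-63.   4.] x -84.3 -41.1 y -18.4 28.1 A 2461.0
piece cen [-58.  59.] x -82.9 -37.0 y 33.9 83.9 A 2616.0
piece cen [ 3. -0.] x -16.7 22.6 y -24.2 21.9 A 2882.0
piece cen [  56. -137.] x 39.1 76.4 y -160.1 -128.0 A 294.5
piece cen [62.  4.] x 40.5 86.4 y -17.9 23.5 A 3763.5
piece cen [-65.   5.] x -83.8 -45.7 y -15.1 28.1 A 328.5
piece cen [-61.  60.] x -82.5 -41.2 y 37.4 81.5 A 340.0
piece cen [1. 1.] x -17.2 20.4 y -20.9 20.5 A 315.0
piece cen [61.  5.] x 40.6 83.6 y -14.7 22.0 A 296.5
screw [93.1 75.7]
screw [ 93.5 -84.3]
screw [-91.4  76.2]
rim [-93.6 -18.7] [ 43.3 -95.9] foot end [481.30124598 122.15817004 185.        ] [99.4 85.7] [-99.4  88. ]
-46 [array([441. , 124.3]), array([448.6, 286.2]), array([449.4, 304.1])]
0 [array([486.9, 122.2]), array([494.5, 284. ]), array([495.4, 302. ])]
46 [array([532.9, 120. ]), array([540.5, 281.8]), array([541.3, 299.8])]
t 23.35 pos [433.5 121.9 231.9] open 0.295 F [ 0.2 -0.5 -2.4] yaw -1.615
  turn [ 0.003  0.    -0.   ] shift [ 8.19 -0.27 -0.74]
```

>>> play_rows(targets=[[0,0,0,1,0.15,-0.55,-0.9],[0,0,0,3,0,0,-0.9],[0,0,0,2.5,0,0,-0.9],[0,0,0,1.1,0,0,-0.9],[0,0,0,0,0,0,-0.9],[0,0,0,0,0,0,-0.9],[0,0,0,0,0,0,-0.9]])

```text
time: 24.05
ee_pos: [439.6, 121.1, 157.0]
tcp_rot: [[0.002, -0.045, -0.999], [0.0, -0.999, 0.045], [-1.0, -0.0, -0.002]]
ft_force: [1.0, -0.1, -3.0]
opening: 0.29
```

```bash
sed -i 's/DM=np.array(\[490.2,192.1\])/DM=np.array([490.0,188.1])/' h.py; python3 - <<'E'
from h import *
from plant import *
go(439,120,149.4,-1.618)
m=camera_model("wrist"); i=camera("wrist"); cv2.imwrite("pics/w10.png",i)
E
```

```text
t 24.05 pos [439.6 121.1 157. ] open 0.29 F [ 1.  -0.1 -3. ] yaw -1.616
  turn [ 0.002 -0.002  0.   ] shift [0.76 0.11 0.06]
```

View pics/w10.png

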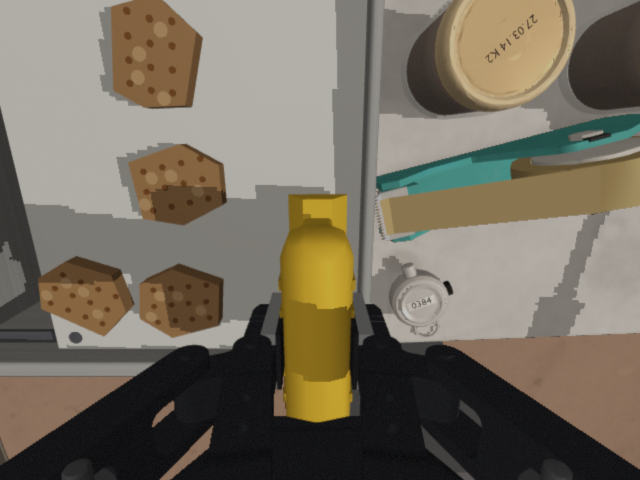

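>>> play_rows(targets=[[0,0,0,0.4,0,0,-0.9],[0,0,0,0.3,0,0,-0.9],[0,0,0,0,0,0,-0.9],[0,0,0,0,0,0,-0.9]])

```text
time: 24.5
ee_pos: [438.9, 121.1, 149.0]
tcp_rot: [[-0.0, -0.045, -0.999], [0.0, -0.999, 0.045], [-1.0, -0.0, 0.0]]
ft_force: [0.3, 0.9, -1.6]
opening: 0.292
```

>>> play_rows(targets=[[0,0,0,0,-0.8,0,-0.9],[0,0,0,0,-1,0,-0.9],[0,0,0,0,-1,0,-0.9],[0,0,0,0,-1,0,-0.9],[0,0,0,0,-1,0,-0.9],[0,0,0,0,-1,0,-0.9],[0,0,0,0,-1,0,-0.9],[0,0,0,0,-1,0,-0.9],[0,0,0,0,-1,0,-0.9],[0,0,0,0,-1,0,-0.9]])

```text
time: 25.5
ee_pos: [443.4, 219.8, 149.0]
tcp_rot: [[-0.0, -0.045, -0.999], [0.0, -0.999, 0.045], [-1.0, -0.0, 0.0]]
ft_force: [-0.3, -0.3, -2.3]
opening: 0.289
```

```bash
python3 - <<'E'
from h import *
from plant import *
go(*(wor(-46,92)-[2,0]),149.4,-1.618)
cv2.imwrite("pics/w11.png",camera("wrist"))
cv2.imwrite("pics/s11.png",cv2.resize(camera("side")[180:400,230:450],None,fx=2.7,fy=2.7))
E
```

```text
t 25.5 pos [443.4 219.8 149. ] open 0.289 F [-0.3 -0.3 -2.3] yaw -1.616
  turn [0.002 0.    0.   ] shift [-0.04 -6.24 -0.01]
```

View pics/w11.png

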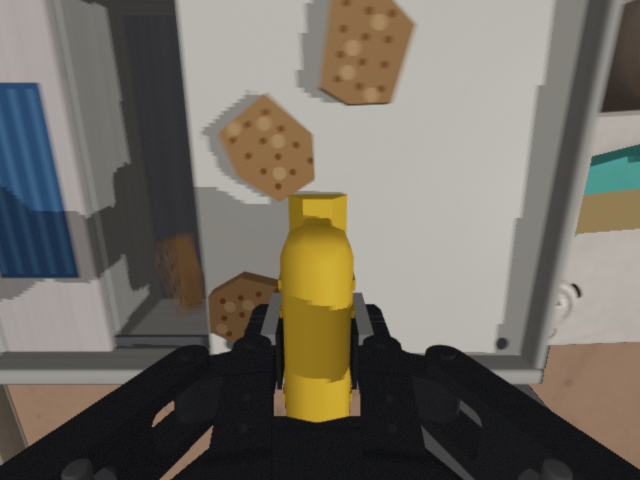

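View pics/s11.png

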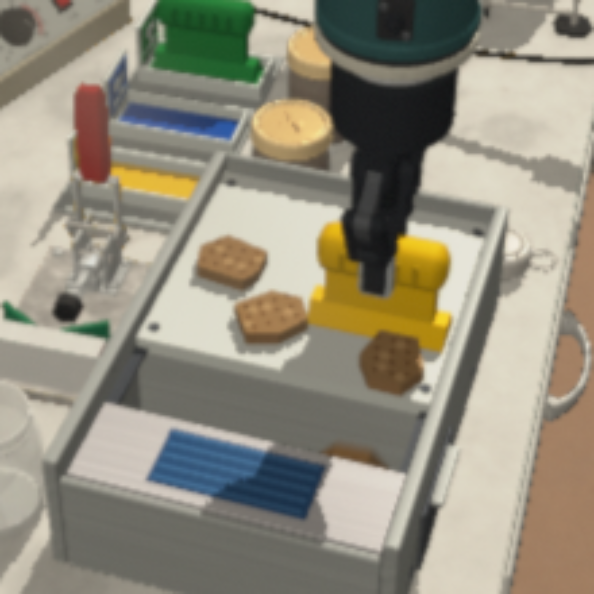

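>>> play_rows(targets=[[0,0,0,0,-0.8,0,-0.9],[0,0,0,0,-0.9,0,-0.9],[0,0,0,0,-0.9,0,-0.9],[0,0,0,0,-0.9,0,-0.9],[0,0,0,0,-0.9,0,-0.9],[0,0,0,0,-0.9,0,-0.9],[0,0,0,0,-0.9,0,-0.9],[0,0,0,0,-0.2,0,-0.9],[0,0,0,0,0,0,-0.9]])

```text
time: 26.5
ee_pos: [446.2, 283.3, 148.9]
tcp_rot: [[-0.0, -0.045, -0.999], [0.0, -0.999, 0.045], [-1.0, -0.0, 0.0]]
ft_force: [0.0, -0.8, -2.7]
opening: 0.292
```

```bash
python3 - <<'E'
from h import *
from plant import *
go(*(wor(-46,92)-[2,0]),149.4,-1.618)
cv2.imwrite("pics/w12.png",camera("wrist"))
cv2.imwrite("pics/s12.png",cv2.resize(camera("side")[180:400,230:450],None,fx=2.7,fy=2.7))
E
```

```text
t 26.5 pos [446.2 283.3 148.9] open 0.292 F [ 0.  -0.8 -2.7] yaw -1.615
  turn [0.003 0.    0.   ] shift [-0.05  0.11 -0.03]
```

View pics/w12.png

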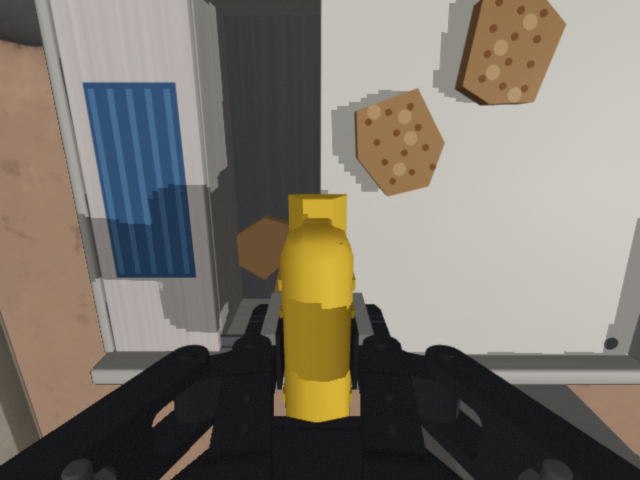

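View pics/s12.png

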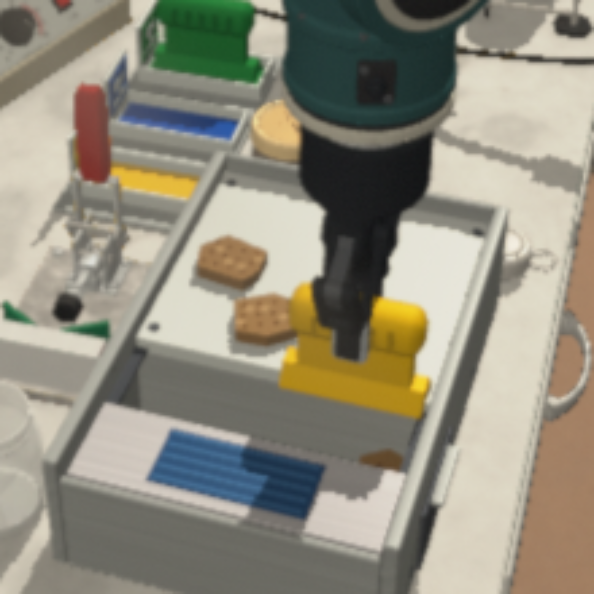

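>>> play_rows(targets=[[0,0,0,-2,0,0,-0.9],[0,0,0,-3,0,0,-0.9],[0,0,0,-3,0,0,-0.9],[0,0,0,0,4,0,-0.9],[0,0,0,0,4,0,-0.9],[0,0,0,0,4,0,-0.9],[0,0,0,0,4,0,-0.9],[0,0,0,0,0,0,-0.9],[0,0,0,0,0,0,-0.9]])

```text
time: 27.5
ee_pos: [439.1, 122.0, 229.2]
tcp_rot: [[0.0, -0.048, -0.999], [-0.0, -0.999, 0.048], [-1.0, 0.0, -0.0]]
ft_force: [-0.2, 0.6, -2.1]
opening: 0.284
```

```bash
python3 - <<'E'
from h import *
from plant import *
go(*(wor(46,-70)-[2,0]),149.4,-1.618)
m=camera_model("wrist"); i=camera("wrist"); cv2.imwrite("pics/w13.png",i); pieces(i,m)
cv2.imwrite("pics/s13.png",cv2.resize(camera("side")[180:400,230:450],None,fx=2.7,fy=2.7))
E
```

```text
t 27.5 pos [439.1 122.  229.2] open 0.284 F [-0.2  0.6 -2.1] yaw -1.618
  turn [-0. -0. -0.] shift [ 7.98  0.17 -9.18]
piece cen [-48.  93.] x -78.9 -19.0 y 87.0 102.6 A 1054.0
piece cen [ -10. -120.] x -16.3 -3.5 y -130.0 -108.8 A 242.0
piece cen [23. 54.] x -1.9 46.4 y 31.6 76.3 A 3349.5
piece cen [  59. -133.] x 39.8 84.8 y -154.9 -123.2 A 340.0
piece cen [62.  9.] x 40.6 86.1 y -13.6 28.6 A 3772.5
```

View pics/w13.png

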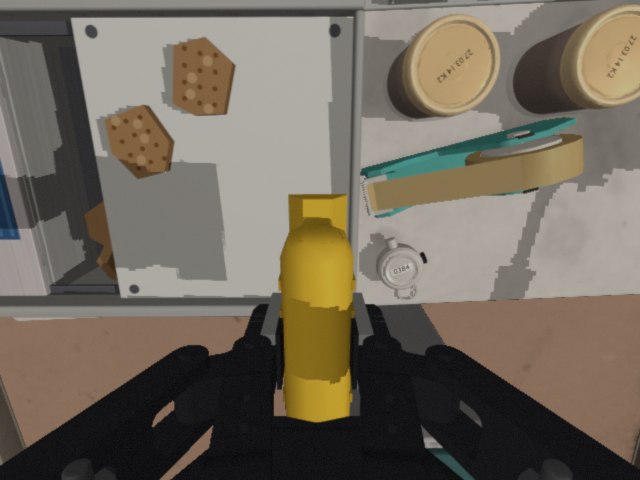

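>>> play_rows(targets=[[0,0,0,0,0.1,-3,-0.9],[0,0,0,1,0.05,-3,-0.9],[0,0,0,3,0,-3,-0.9],[0,0,0,3,0,0,-0.9],[0,0,0,0,0,0,-0.9],[0,0,0,0.6,0,0,-0.9],[0,0,0,0.3,0,0,-0.9],[0,0,0,0,0,0,-0.9],[0,0,0,0,0,0,-0.9]])

```text
time: 28.5
ee_pos: [529.1, 117.7, 151.0]
tcp_rot: [[0.001, -0.045, -0.999], [0.0, -0.999, 0.045], [-1.0, -0.0, -0.001]]
ft_force: [-0.1, 0.1, -1.6]
opening: 0.289
```

```bash
python3 - <<'E'
from h import *
from plant import *
go(*(wor(44,-70)-[2,0]),149.3,-1.618)
m=camera_model("wrist"); i=camera("wrist"); cv2.imwrite("pics/w14.png",i)
E
```

```text
t 28.5 pos [529.1 117.7 151. ] open 0.289 F [-0.1  0.1 -1.6] yaw -1.616
  turn [ 0.002 -0.001  0.   ] shift [0.17 0.16 0.04]
```

View pics/w14.png

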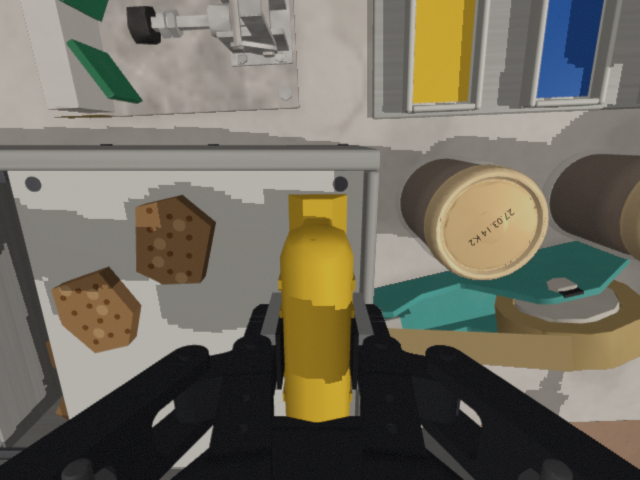

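>>> play_rows(targets=[[0,0,0,0.15,-0.8,0,-0.9],[0,0,0,0,-1,0,-0.9],[0,0,0,0,-1,0,-0.9],[0,0,0,0,-1,0,-0.9],[0,0,0,0,-1,0,-0.9],[0,0,0,0,-1,0,-0.9],[0,0,0,0,-1,0,-0.9],[0,0,0,0,-1,0,-0.9],[0,0,0,0,-1,0,-0.9],[0,0,0,0,-1,0,-0.9]])

```text
time: 29.55
ee_pos: [533.3, 216.2, 148.5]
tcp_rot: [[-0.0, -0.045, -0.999], [0.0, -0.999, 0.045], [-1.0, -0.0, 0.0]]
ft_force: [0.3, -1.9, -1.3]
opening: 0.288
```

```bash
python3 - <<'E'
from h import *
from plant import *
go(*(wor(44,92)-[2,0]),149.3,-1.618)
m=camera_model("wrist"); i=camera("wrist"); cv2.imwrite("pics/w15.png",i)
E
```

```text
t 29.55 pos [533.3 216.2 148.5] open 0.288 F [ 0.3 -1.9 -1.3] yaw -1.616
  turn [0.002 0.    0.   ] shift [-0.08 -6.17 -0.01]
```

View pics/w15.png

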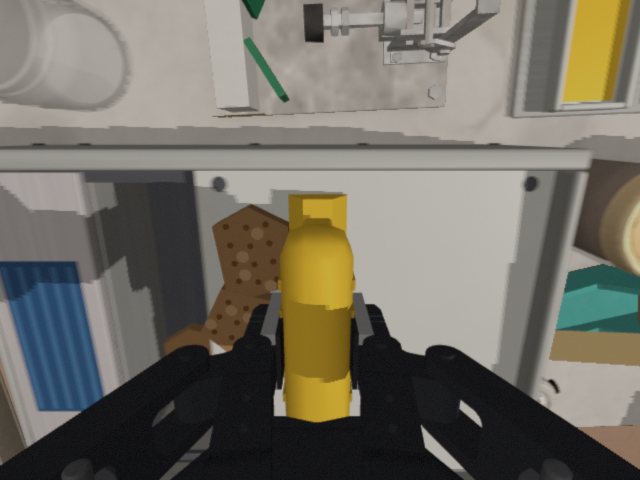

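>>> play_rows(targets=[[0,0,0,-0.05,-0.8,0,-0.9],[0,0,0,0,-0.9,0,-0.9],[0,0,0,0,-0.9,0,-0.9],[0,0,0,0,-0.9,0,-0.9],[0,0,0,0,-0.9,0,-0.9],[0,0,0,0,-0.9,0,-0.9],[0,0,0,0,-0.9,0,-0.9],[0,0,0,0,-0.3,0,-0.9],[0,0,0,0,0,0,-0.9]])

```text
time: 30.5
ee_pos: [536.1, 280.9, 149.0]
tcp_rot: [[-0.0, -0.044, -0.999], [0.0, -0.999, 0.044], [-1.0, -0.0, 0.0]]
ft_force: [0.3, -0.1, -2.5]
opening: 0.292
```

```bash
python3 - <<'E'
from h import *
from plant import *
go(*(wor(44,92)-[2,0]),149.3,-1.618)
m=camera_model("wrist"); i=camera("wrist"); cv2.imwrite("pics/w16.png",i)
cv2.imwrite("pics/s16.png",cv2.resize(camera("side")[180:400,230:450],None,fx=2.7,fy=2.7))
E
```

```text
t 30.5 pos [536.1 280.9 149. ] open 0.292 F [ 0.3 -0.1 -2.5] yaw -1.615
  turn [0.003 0.    0.   ] shift [-0.03  0.3  -0.03]
```

View pics/w16.png

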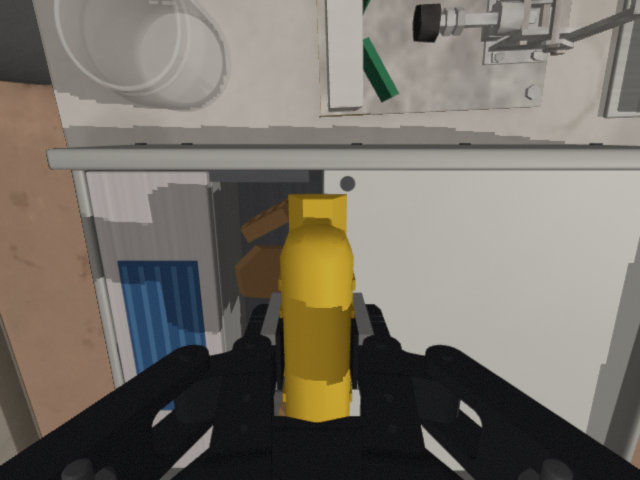

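View pics/s16.png

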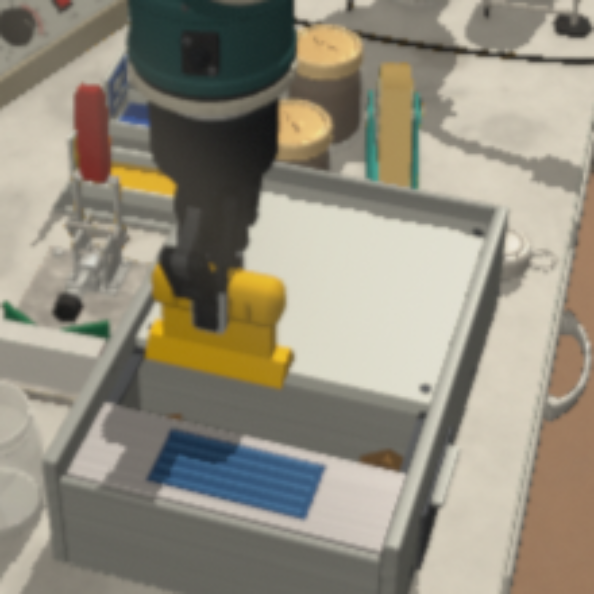

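>>> play_rows(targets=[[0,0,0,-2,0,0,-0.9],[0,0,0,-3,0,0,-0.9],[0,0,0,-3,0,0,-0.9],[0,0,0,-2,4,0,-0.9],[0,0,0,0,4,0,-0.9],[0,0,0,0,3,1,-0.9],[0,0,0,0,0,0,-0.9],[0,0,0,0,0,0,-0.9]])

```text
time: 31.4
ee_pos: [521.4, 169.9, 249.3]
tcp_rot: [[0.001, -0.047, -0.999], [-0.0, -0.999, 0.047], [-1.0, 0.0, -0.001]]
ft_force: [-0.5, 0.8, -1.8]
opening: 0.291
```

```bash
python3 - <<'E'
from h import *
from plant import *
go(672,30,200,-np.pi/2)
m=camera_model("wrist"); i=camera("wrist"); cv2.imwrite("pics/w17.png",i)
i=camera("top"); cv2.imwrite('pics/top17.png',cv2.resize(i[205:355,140:340],None,fx=4,fy=4,interpolation=cv2.INTER_CUBIC))
E
```

```text
t 31.4 pos [521.4 169.9 249.3] open 0.291 F [-0.5  0.8 -1.8] yaw -1.618
  turn [-0.047 -0.001 -0.   ] shift [  4.93  13.99 -15.06]
```

View pics/w17.png

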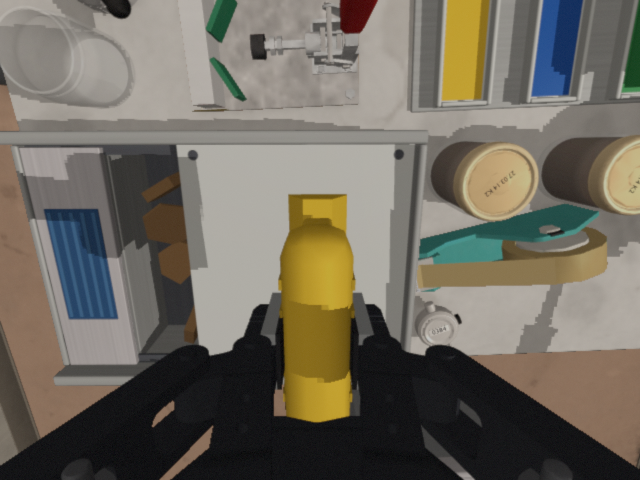

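View pics/top17.png

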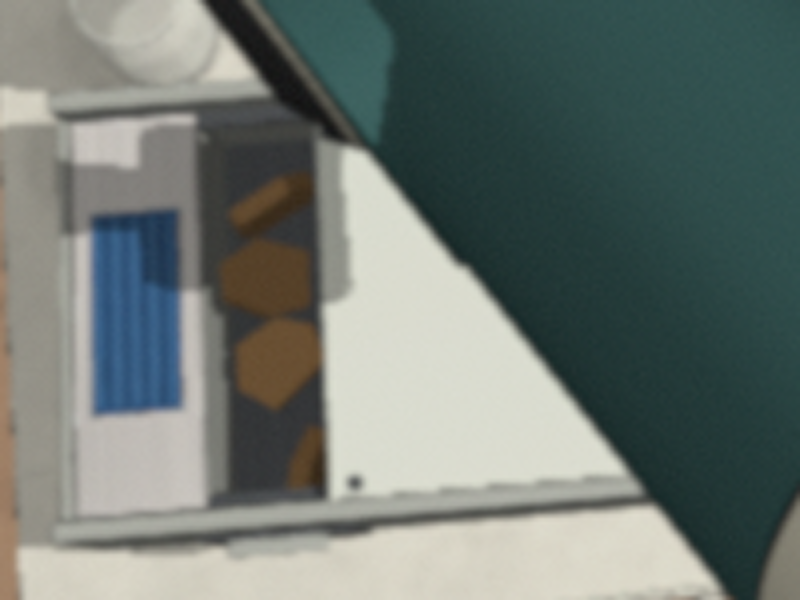

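All four pieces lie in the pan and the deck is empty.

>>> play_rows(targets=[[-0.047,0,0,0,0,0,-0.9],[0,0,0,0,3.5,-1.7,-0.9],[0,0,0,0,3.5,-1.7,-0.9],[0,0,0,0,3.5,-1.7,-0.9],[0,0,0,0,3.5,-1.7,-0.9],[0,0,0,0,0,0,-0.9],[0,0,0,0,0,0,-0.9],[0,0,0,0,0,0,-0.9]])

```text
time: 32.3
ee_pos: [589.3, 32.7, 248.9]
tcp_rot: [[-0.0, 0.004, -1.0], [0.001, -1.0, -0.004], [-1.0, -0.001, 0.0]]
ft_force: [-0.4, 1.1, -1.7]
opening: 0.294
```

```bash
python3 - <<'E'
from h import *
from plant import *
go(672,30,200,-np.pi/2)
m=camera_model("wrist"); i=camera("wrist"); cv2.imwrite("pics/w18.png",i); np.save("w18.npy",m,allow_pickle=True)
cv2.imwrite('pics/w18b.png',cv2.resize(i[0:150,240:440],None,fx=4,fy=4,interpolation=cv2.INTER_CUBIC))
print(ray(m,(0,0))[0])
E
```

```text
t 32.3 pos [589.3  32.7 248.9] open 0.294 F [-0.4  1.1 -1.7] yaw -1.567
  turn [0.004 0.    0.001] shift [ 4.89  0.27 -8.27]
[663.79420226  33.96201196 369.02164331]
```

View pics/w18.png

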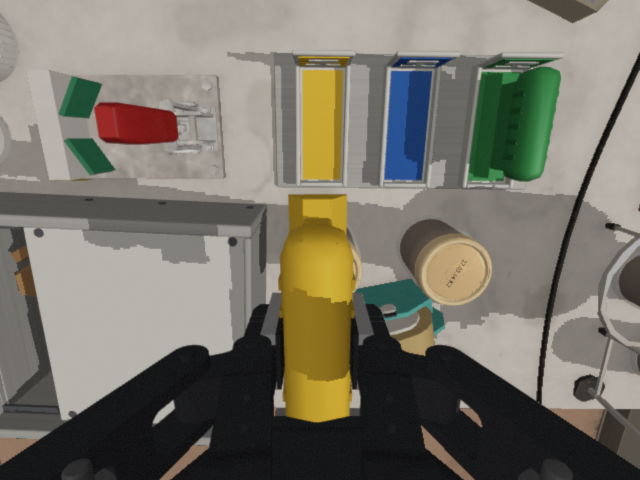

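View pics/w18b.png

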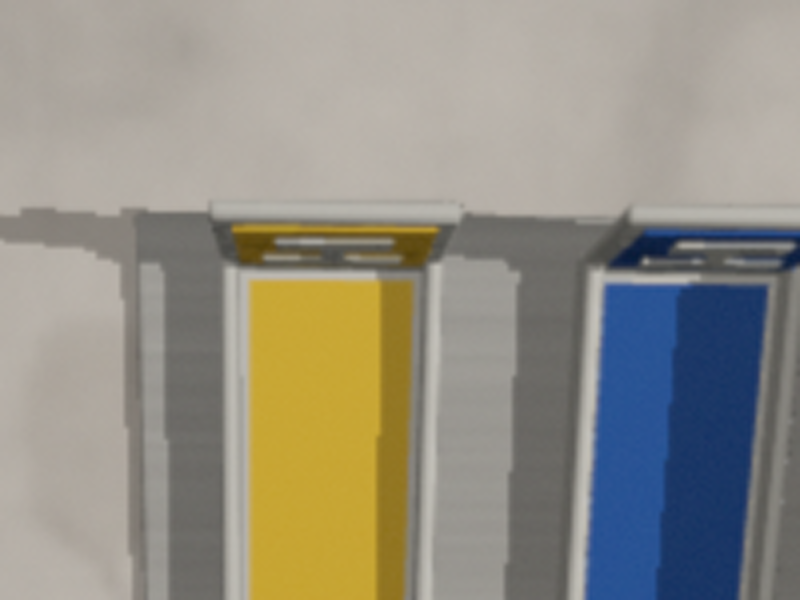

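```bash
python3 - <<'E'
from h import *
m=np.load("w18.npy",allow_pickle=True).item(); i=cv2.imread("pics/w18.png")
hsv=cv2.cvtColor(i,cv2.COLOR_BGR2HSV); mm=cv2.inRange(hsv,(18,110,40),(34,255,255)); mm[:68]=0; mm[186:]=0; mm[:,:290]=0;mm[:,355:]=0
ys,xs=np.nonzero(mm)
for r in (75,100,125,150,175): 
    q=xs[ys==r]; a,b=onz(m,(q.min()-.5,r),8),onz(m,(q.max()+.5,r),8); print(r,q.min(),q.max(),a.round(1),b.round(1),((a+b)/2).round(1))
q=ys[(xs==320)]; q=q[q<190]; print(q.min(),q.max(),onz(m,(320,q.min()-.5),8),onz(m,(320,q.max()+.5),8))
cv2.imwrite('pics/w18c.png',cv2.resize(i[140:240,260:390],None,fx=5,fy=5,interpolation=cv2.INTER_CUBIC))
for r in(0,):
  # scraper foot end, z=249-63+16
  print("foot end",onz(m,(318,194.5),202), "foot L/R",onz(m,(289,196),202),onz(m,(347,196),202))
E
```

```text
75 303 342 [717.3  47.8   8. ] [717.4  10.8   8. ] [717.4  29.3   8. ]
100 302 342 [695.8  49.    8. ] [695.9  10.2   8. ] [695.8  29.6   8. ]
125 302 341 [673.4  49.2   8. ] [673.5  10.7   8. ] [673.4  29.9   8. ]
150 302 340 [650.1  49.4   8. ] [650.2  11.1   8. ] [650.2  30.2   8. ]
175 303 339 [625.9  48.6   8. ] [626.   11.5   8. ] [625.9  30.1   8. ]
70 178 [722.01246124  31.64726384   8.        ] [622.46733328  31.0354197    8.        ]
foot end [637.21400871  33.50409869 202.        ] foot L/R [636.45505337  47.17702573 202.        ] [636.55443111  19.82865737 202.        ]
```

View pics/w18c.png

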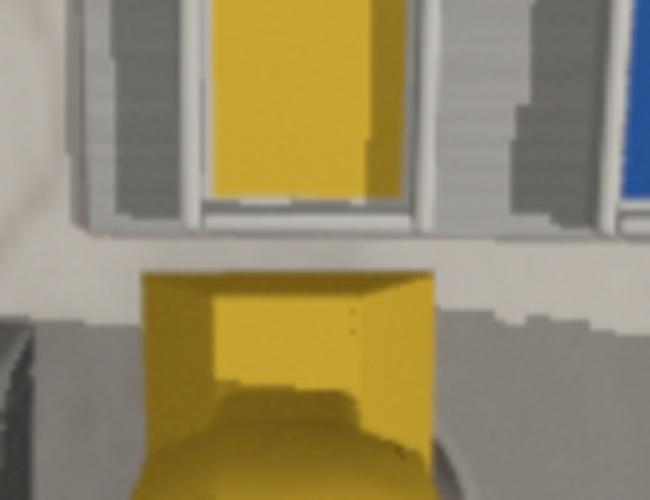

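>>> play_rows(targets=[[0.014,0,0,0,0.3,-2.7,-0.9],[0,0,0,0,0,-2.7,-0.9],[0,0,0,4,0,-2.7,-0.9],[0,0,0,4,0,0,-0.9],[0,0,0,3,0,0,-0.9],[0,0,0,2,0,0,-0.9],[0,0,0,0,0,0,-0.9],[0,0,0,0,0,0,-0.9]])

```text
time: 33.15
ee_pos: [670.7, 28.4, 119.8]
tcp_rot: [[0.0, -0.011, -1.0], [0.0, -1.0, 0.011], [-1.0, -0.0, -0.0]]
ft_force: [-0.6, 0.4, -1.8]
opening: 0.295
```

```bash
python3 - <<'E'
from h import *
from plant import *
go(670.2,29.3,71,-1.583)
m=camera_model("wrist"); i=camera("wrist"); cv2.imwrite("pics/w19.png",i); np.save("w19.npy",m,allow_pickle=True)
E
```

```text
t 33.15 pos [670.7  28.4 119.8] open 0.295 F [-0.6  0.4 -1.8] yaw -1.582
  turn [ 0.001 -0.     0.   ] shift [ 4.88 -0.09  0.05]
```

View pics/w19.png

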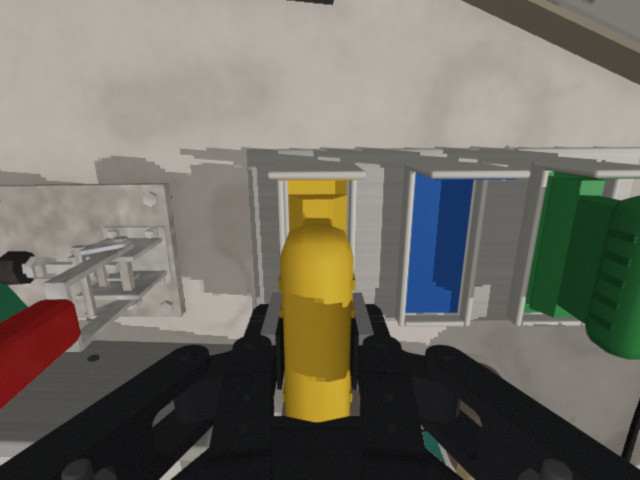

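>>> play_rows(targets=[[0,0,0,1.5,-0.05,0.03,-0.9],[0,0,0,1.5,0,0,-0.9],[0,0,0,1,0,0,-0.9],[0,0,0,0.5,0,0,-0.9],[0,0,0,0,0,0,-0.9],[0,0,0,0,0,0,-0.9]])

```text
time: 33.8
ee_pos: [670.4, 28.0, 74.2]
tcp_rot: [[0.0, -0.012, -1.0], [0.0, -1.0, 0.012], [-1.0, -0.0, -0.0]]
ft_force: [0.5, 0.5, -2.5]
opening: 0.29
```

>>> play_rows(targets=[[0,0,0,0.15,0,0,-0.9],[0,0,0,0.15,0,0,-0.9],[0,0,0,0,0,0,-0.9]])

```text
time: 34.1
ee_pos: [670.3, 27.9, 71.1]
tcp_rot: [[0.0, -0.012, -1.0], [0.0, -1.0, 0.012], [-1.0, -0.0, -0.0]]
ft_force: [-0.1, 0.7, -1.5]
opening: 0.289
```

>>> play_rows(targets=[[0,0,0,0.1,0,0,-0.9],[0,0,0,0.1,0,0,-0.9],[0,0,0,0,0,0,-0.9]])

```text
time: 34.4
ee_pos: [670.5, 27.9, 70.9]
tcp_rot: [[0.001, -0.012, -1.0], [-0.001, -1.0, 0.012], [-1.0, 0.001, -0.001]]
ft_force: [-12.2, -2.9, 26.1]
opening: 0.292
```

>>> play_rows(targets=[[0,0,0,-0.15,0,0,-0.9],[0,0,0,0,0,0,-0.2],[0,0,0,0,0,0,0.2],[0,0,0,0,0,0,0.2],[0,0,0,0,0,0,0.2],[0,0,0,0,0,0,0.2],[0,0,0,-1.5,0,0,0.2],[0,0,0,-4,0,0,0.2],[0,0,0,-4,0,0,0.2],[0,0,0,-4,0,0,0.2],[0,0,0,-3,0,0,0.2],[0,0,0,0,0,4,0.2],[0,0,0,0,0,3,-1],[0,0,0,0,0,0,-1],[0,0,0,0,0,0,-1]])

```text
time: 35.9
ee_pos: [600.3, 28.7, 236.9]
tcp_rot: [[0.002, -0.012, -1.0], [-0.0, -1.0, 0.012], [-1.0, 0.0, -0.002]]
ft_force: [0.1, -0.2, -0.5]
opening: 0.09
```

```bash
python3 - <<'E'
from h import *
from plant import *
go(*wor(0,183),200,-1.618)
m=camera_model("wrist"); i=camera("wrist"); cv2.imwrite("pics/w20.png",i); np.save("w20.npy",m,allow_pickle=True)
cv2.imwrite("pics/side20.png",camera("side"))
E
```

```text
t 35.9 pos [600.3  28.7 236.9] open 0.09 F [ 0.1 -0.2 -0.5] yaw -1.583
  turn [ 0.035 -0.002 -0.   ] shift [  3.69 -33.7   11.78]
```

View pics/w20.png

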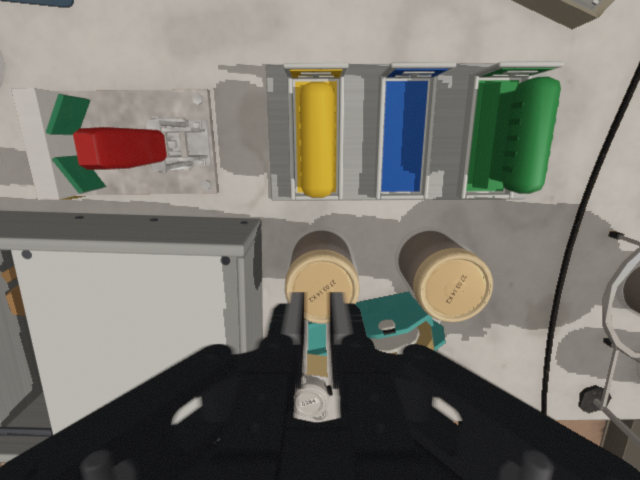

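View pics/side20.png

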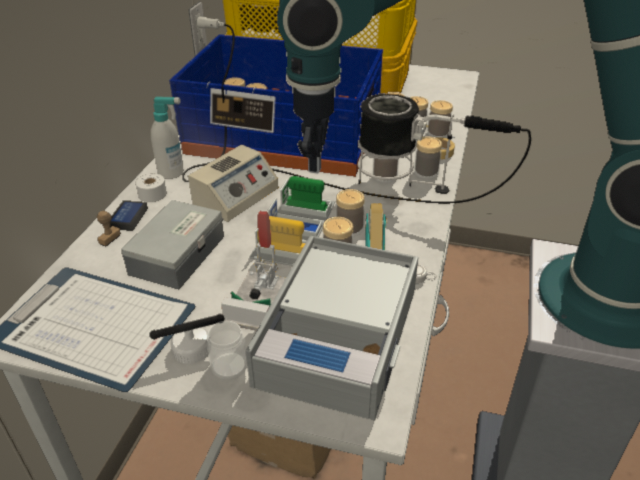

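Scraper stands in the yellow tray at (318,138). Next is the hatch.

```bash
python3 - <<'E'
from h import *
go(502,374,120,-1.618)
E
```

```text
t 36.0 pos [600.9  28.7 236.1] open 0.002 F [-0.8  0.1 -0.4] yaw -1.583
  turn [ 0.035 -0.001  0.   ] shift [ 11.61 -34.02  11.51]
```

>>> play_rows(targets=[[0.035,0,0,0,0,0,-1],[0,0,0,0,-4,1.3,-1],[0,0,0,0,-4,1.3,-1],[0,0,0,0,-4,1.3,-1],[0,0,0,0,-4,1.3,-1],[0,0,0,0,-4,1.3,-1],[0,0,0,0,-4,1.3,-1],[0,0,0,0,-4,1.3,-1],[0,0,0,0,-4,1.3,-1],[0,0,0,3,-2,1.1,-1],[0,0,0,4,0,0,-1],[0,0,0,4,0,0,-1],[0,0,0,0,0,0,-1],[0,0,0,0,0,0,-1]])

```text
time: 37.4
ee_pos: [501.7, 374.3, 126.1]
tcp_rot: [[-0.001, -0.047, -0.999], [0.0, -0.999, 0.047], [-1.0, -0.0, 0.001]]
ft_force: [0.2, 0.7, 0.2]
opening: -0.006
```

```bash
python3 - <<'E'
from h import *
go(502,373,109,-1.618)
from plant import *
cv2.imwrite("pics/w21.png",camera("wrist"))
E
```

```text
t 37.4 pos [501.7 374.3 126.1] open -0.006 F [0.2 0.7 0.2] yaw -1.618
  turn [-0.     0.001  0.   ] shift [ 1.71  0.13 -0.03]
```

View pics/w21.png

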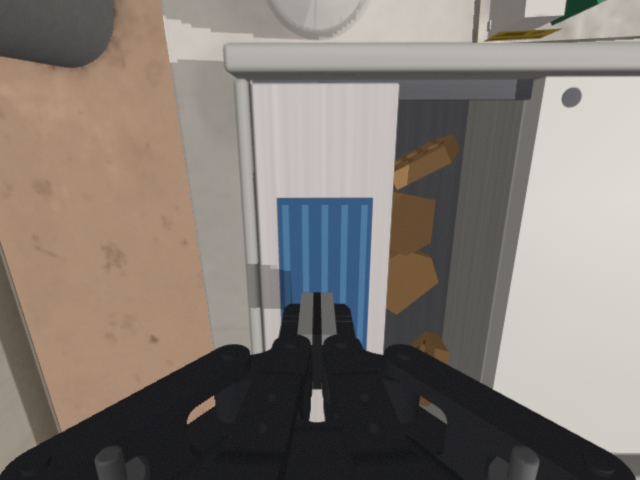

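>>> play_rows(targets=[[0,0,0,1,0,0,-1],[0,0,0,0.6,0,0,-1],[0,0,0,0,0,0,-1],[0,0,0,0.1,0,0,-1],[0,0,0,0.1,0,0,-1],[0,0,0,0,0,0,-1]])

```text
time: 38.05
ee_pos: [501.5, 373.9, 107.6]
tcp_rot: [[0.0, -0.047, -0.999], [0.0, -0.999, 0.047], [-1.0, -0.0, -0.0]]
ft_force: [-0.8, 0.0, -0.3]
opening: 0.0
```

>>> play_rows(targets=[[0,0,0,0.1,0,0,-1],[0,0,0,0.1,0,0,-1],[0,0,0,0,0,0,-1]])

```text
time: 38.35
ee_pos: [501.6, 374.0, 107.0]
tcp_rot: [[0.001, -0.047, -0.999], [0.0, -0.999, 0.047], [-1.0, -0.0, -0.001]]
ft_force: [-7.0, -6.1, 23.1]
opening: 0.0
```

>>> play_rows(targets=[[0,0,0,-0.07,0,0,-1],[0,0,0,0,0.5,0,-1],[0,0,0,0,0.6,0,-1],[0,0,0,0,0.6,0,-1],[0,0,0,0,0.6,0,-1]])

```text
time: 38.85
ee_pos: [500.4, 351.6, 107.1]
tcp_rot: [[0.001, -0.047, -0.999], [0.002, -0.999, 0.047], [-1.0, -0.002, -0.001]]
ft_force: [-2.4, 1.9, 8.5]
opening: -0.0
```

>>> play_rows(targets=[[0,0,0,0,0.6,0,-1],[0,0,0,0,0.6,0,-1],[0,0,0,0,0.6,0,-1],[0,0,0,0,0.6,0,-1],[0,0,0,0,0.6,0,-1],[0,0,0,0,0.6,0,-1],[0,0,0,0,0.3,0,-1],[0,0,0,0,0,0,-1]])

```text
time: 39.65
ee_pos: [498.8, 312.2, 107.0]
tcp_rot: [[0.001, -0.047, -0.999], [0.001, -0.999, 0.047], [-1.0, -0.001, -0.001]]
ft_force: [-2.4, 0.1, 10.8]
opening: -0.001
```

>>> play_rows(targets=[[0,0,0,0,0.2,0,-1],[0,0,0,0,0.2,0,-1],[0,0,0,0,0,0,-1]])

```text
time: 39.95
ee_pos: [498.7, 308.9, 107.1]
tcp_rot: [[0.002, -0.047, -0.999], [0.002, -0.999, 0.047], [-1.0, -0.002, -0.001]]
ft_force: [-0.9, 2.5, 7.5]
opening: -0.0
```

>>> play_rows(targets=[[0,0,0,-1,0,0,-1],[0,0,0,-3,0,0,-1],[0,0,0,-4,0,0,-1],[0,0,0,-4,0,0,-1],[0,0,0,-4,0,4,-1],[0,0,0,0,2,4,-1],[0,0,0,0,3,2,-1],[0,0,0,0,4,0,-1],[0,0,0,0,4,0,-1],[0,0,0,0,4,0,-1],[0,0,0,0,4,0,-1],[0,0,0,0,4,0,-1],[0,0,0,0,4,0,-1],[0,0,0,0,4,0,-1],[0,0,0,0,4,0,-1],[0,0,0,0,0,0,-1],[0,0,0,0,0,0,-1]])

```text
time: 41.65
ee_pos: [385.5, -57.5, 262.0]
tcp_rot: [[0.0, -0.049, -0.999], [0.0, -0.999, 0.049], [-1.0, -0.0, -0.0]]
ft_force: [0.4, 0.6, 0.5]
opening: 0.002
```

```bash
python3 - <<'E'
from h import *
from plant import *
go(400,-100,300)
i=camera("top"); cv2.imwrite("pics/top22.png",i)
cv2.imwrite('pics/top22b.png',cv2.resize(i[155:355,140:400],None,fx=3,fy=3,interpolation=cv2.INTER_CUBIC))
cv2.imwrite("pics/side22.png",camera("side"))
E
```

```text
t 41.65 pos [385.5 -57.5 262. ] open 0.002 F [0.4 0.6 0.5] yaw -1.619
  turn [0. 0. 0.] shift [-3.8   4.18 -1.66]
```

View pics/top22b.png

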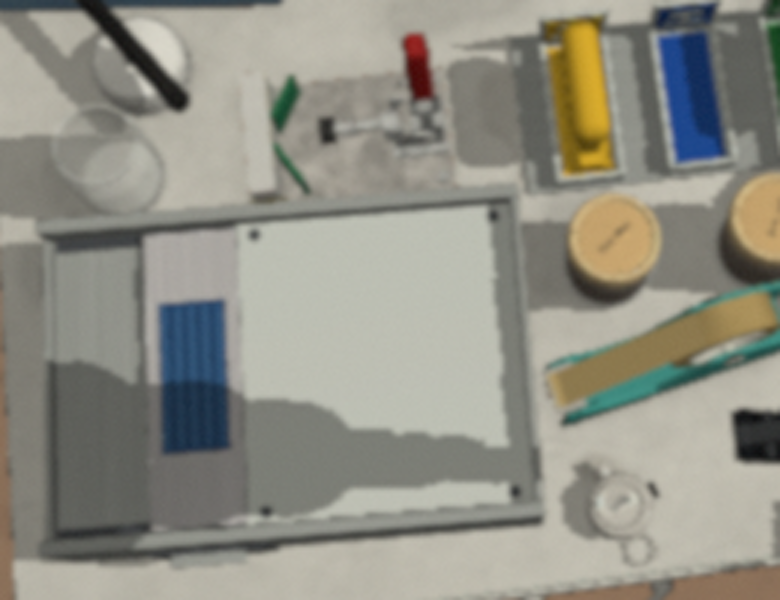

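View pics/side22.png

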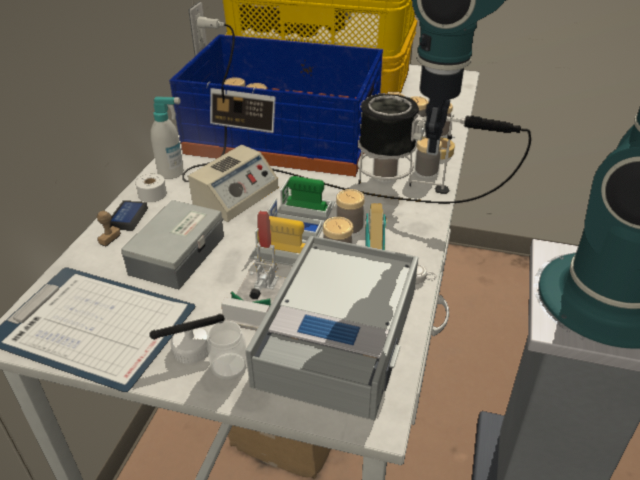

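```bash
python3 - <<'E'
from h import *
from plant import camera_model
for n,fs,box in (("top",("top0","top22"),(180,250,225,315)),("side",("side0","side22"),(285,305,370,355))):
  m=camera_model(n)
  for f in fs:
    i=cv2.imread(f"pics/{f}.png"); h=cv2.cvtColor(i,cv2.COLOR_BGR2HSV)
    k=cv2.inRange(h,(95,110,30),(125,255,255)); a,b,c,d=box; z=np.zeros_like(k); z[b:d,a:c]=k[b:d,a:c]
    M=cv2.moments(z,True); e=(M["m10"]/M["m00"],M["m01"]/M["m00"]); print(f,M["m00"],e,onz(m,e,86))
E
```

```text
top0 954.0 (201.85639412997904, 280.3207547169811) [495.38338062 316.02213187  86.        ]
top22 951.0 (204.1167192429022, 280.1608832807571) [495.1452644  311.59908556  86.        ]
side0 970.0 (327.53505154639174, 331.29484536082475) [494.40935998 315.41456299  86.        ]
side22 971.0 (328.54891864057674, 329.48712667353243) [493.84055698 310.91735166  86.        ]
```

```bash
python3 - <<'E'
from h import *
m=np.load("w20.npy",allow_pickle=True).item(); i=cv2.imread("pics/w20.png")
h=cv2.cvtColor(i,cv2.COLOR_BGR2HSV); k=cv2.inRange(h,(18,150,150),(34,255,255)); k[:80]=0;k[198:]=0;k[:,:301]=0;k[:,345:]=0
c=max(cv2.findContours(k,0,2)[0],key=cv2.contourArea); r=cv2.minAreaRect(c); print(r,onz(m,r[0],70))
from plant import ticket; print(ticket.finish_job())
E
```

```text
((318.0, 139.0), (114.0, 34.0), 90.0) [672.45341336  28.06067372  70.        ]
the job is handed in; nothing more can be done
None
```

The packing board is cleared and the job is handed in, after about 42 s of the 210 s allowed. No verdict was reported, so these are my own last checks:

- **Jars:** I lifted both filled jars off the deck. They stand upright on the table near (556, -84) and (556, 25) mm.
- **Crispbread:** I dragged the hatch fully back and pushed all four pieces into the pan in two sweeps with the yellow scraper. The last pictures show an empty deck. The pieces were in the pan when I last saw them, just before closing the hatch. One came to rest on its edge, but I judged it to be below deck level.
- **Yellow scraper:** It stands upright in the yellow tray, released. Its centre measures about (672, 28) mm against a tray centre of (672, 30) mm.
- **Hatch:** It is shut, with no gap visible. Its pad now sits about 4.4 mm nearer the deck than in the first pictures, and both the side and top cameras agree. I take this to mean it began about 4 mm open.
- **Bystanders:** I did not touch the green scraper, the empty jar or the tally counter, and saw no shift in them. The robot was clear of everything when I handed in.

One measurement disagreed: my first estimate of the deck position was 4 mm out along the board. I corrected it from the deck screws before the first sweep. I noticed no knocked piece and no loss of grip during the run.

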